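# Zero the scale, square a stack of plates on it, record and weigh it down

## Robot

A 6-joint arm with a two-finger parallel gripper is mounted at the origin on the work surface. World frame = base frame: x ahead of the robot, y to its left, z up, the work surface at z = 0. Lengths are in m, angles in rad, forces in N, time in s.
With the tool pointing down it reaches from about 0.3 to 0.875 m from the base axis. Payload 6.4 kg.
Tool frame: the origin (TCP) lies on the centre line of the jaws, within the pads' length; the fingertips stand 8 mm ahead of it and the grasp point (between the pads) lies 11 mm behind it; z points along the fingers, y is the line along which they close (so a half turn about z gives the same grasp; the last joint's range is limited). The gripper opens to 85 mm and grips with 20 to 120 N. Pads are 22 mm wide; open, the fingers measure 114 mm over their backs; the gripper's body (76 mm by 85 mm) begins 54 mm behind the grasp point. The pads swing forward as they close: fully open they stand 13 mm farther back than shut.
Start: joints at [-1.419, 0.181, 1.607, -0, 1.354, -0.206], TCP at [0.201, -0.539, 0.213] pointing down, gripper open.
Joint ranges: [-2.99, 2.99], [-0.89, 2.07], [0.3, 2.58], [-1.14, 4.28], [0, 2.63], [-3.12, 3.12]. Speed limits (rad/s): [2.57, 2.57, 3.01, 3.14, 3.14, 3.14].

## Interface

Orientations are given as a unit quaternion [w, x, y, z].
In Python, from bench import ctrl gives the robot as it stands.
- The arm moves only by the shell command python3 -m handwheel 'ROWS' [OPENING]. ROWS is JSON, a list that holds one entry, the list of rows, each a list of 4 numbers: the shift along the tool's x, y, z each as a share of 20 cm, from -1 to 1, then the turn about the tool's z as a share of 1.5 rad, from -1 to 1. In form: [[[x, y, z, twist], ...]]. A call has 1 to 10 rows; each row is the pose to reach, as a shift and turn from the pose commanded when the call began, along the tool's axes at that moment; what a row does not reach only later rows make up. A row lasts 1/8 s, in which the tool goes at most 62.5 mm and 10.7 degrees, less where a joint would pass 70% of its speed; a pose out of reach is approached as far as the arm can. A call with a number of a shift or a turn outside -1 to 1 is refused whole. A call with a gripper value outside its range is refused whole. OPENING is the finger opening in mm, from 0 to 85.4, set as the call begins (- or left out, the last holds). The fingers move at their own pace and stop on an object; the grip force is fixed at half the most. Time passes only in rows, so rows that repeat a pose let the fingers close. It gives the time, the measured TCP pose, the force, the opening and the grip force at its end, in the units of the state.
- ctrl.get_obs(): the state, without advancing time (a new reading comes with each control period).
- ctrl.camera(name): name is "scene" or "top"; returns a dict with "color" (420x560x3 uint8, red, green, blue), "range_z" (420x560 float32, m along the optical axis (not along the pixel's ray), 0 where there is no reading), "K" (3x3 intrinsics, pixels), "distortion" ([k1, k2, p1, p2, k3] as OpenCV has them; the pictures are not rectified), "pose" (4x4, takes a point from camera to world coordinates). Camera axes: x right, y down, z forward; pixel columns grow to the right and rows downward; lengths in m; the calibration is good to about 2 mm. A picture is of the moment at which its call begins.
- ctrl.hand_in(): hands the job in; it is judged then, once.
The state is a dict: "time_s": time; "q": joint angles; "dq": joint speeds; "joint_efforts": joint torques, N m; "eef_pos": TCP position; "eef_rot": TCP orientation; "wrist_force": force on the tool from outside, world axes, zero at the start; "torque": the same for the moment, N m; "opening": opening from 0.0 (shut) to 1.0 (fully open); "grasp_force": force on a finger pad.
Only numpy, scipy, OpenCV 4.12 (cv2) and the standard library are available. Lean on these libraries where they do the work, as an engineer would, in place of code of your own. Each camera call takes 0.05 s, during which the arm holds its last target. There are 200 camera calls.

## Task

One bay of the twin-bay bench scale is taken by the jig with the gold yo-yo; work only with the other bay, the one with the green pad, and never press the jig bay's button. Stand the brass weight from the pad aside on the bench and zero the empty bay by pressing its button fully down and letting it up, then stack every coloured or silver plate from the bench flat on the green pad and tap the stack until all edges align, each plate up against the two back pins and the end pin, and press the same button fully and let it up once more to record the squared stack. Only then set the brass weight back upright on the middle of the stack, leave the stack square, and leave the cup, the axle and the spinning top where they are.

Things in the scene. Friction and masses are not known exactly. Their poses are not given: they have to be found in the camera images.
- scale: fixed grey twin-bay bench scale, 360 mm wide (y), steel pans 45 mm above the bench (x -95 to +55, y 17 to 182 mm either side), front ledge (-x) with one blue button per bay; each bay has 3 pins, 10 mm thick, 48 mm high above the pan: two back pins (+x side, 26 mm either side of the bay centre line) and one end pin towards the other bay. Origin: on the bench midway between bays
- bay_left (a point): centre of the left (+y) bay on the pan surface (45 mm up): a plate pushed flush against all three pins, its long side along the scale's y, has its centre above this point (back pin faces 25 mm to +x, end pin face 42 mm to -y)
- bay_right (a point): the same for the right (-y) bay; here the end pin is 42 mm towards +y
- button_left_top (a point): centre of the top of the left bay's round blue push button (30 mm across), 122 mm in front (-x of the scale) of the bay centre; its top stands 34 mm above the bench, below the pan
- button_right_top (a point): centre of the top of the right bay's round blue push button (30 mm across), 122 mm in front (-x of the scale) of the bay centre; its top stands 34 mm above the bench, below the pan
- button_left (a joint): travel of the left button: 0 up, 0.006 m fully down (about 5 N); springs back
- button_right (a joint): travel of the right button, the same
- pad: green rubber grip pad, fixed, 46 x 78 x 4 mm, lying on the pan of the free bay, centred in that bay (left or right); origin at the centre of its underside, axes like the scale's
- jig: aluminium cam-lock jig (46 x 78 mm, 85 mm high) gripping a gold yo-yo, fixed in the occupied bay; origin at the centre of its underside
- plate_red: loose red anodised aluminium plate, 50 (its x) x 84 (its y) x 10 mm (z), flat; origin at the centre of its underside; either face may be up. It may be absent
- plate_blue: loose blue anodised aluminium plate, 50 (its x) x 84 (its y) x 10 mm (z), flat; origin at the centre of its underside; either face may be up. It may be absent
- plate_violet: loose violet anodised aluminium plate, 50 (its x) x 84 (its y) x 10 mm (z), flat; origin at the centre of its underside; either face may be up. It may be absent
- plate_silver: loose silver anodised aluminium plate, 50 (its x) x 84 (its y) x 10 mm (z), flat; origin at the centre of its underside; either face may be up. It may be absent
- weight: brass hold-down weight, 0.4 kg, at the start standing on the pad: a base 60 (x) x 36 (y) x 20 mm with an upright grip fin on top, 46 mm along x, 12 mm thick in y, from 20 to 46 mm above its underside; origin at the centre of its underside
- cup: tin cup with a bundle of hex keys, 69 mm across, about 140 mm high with the keys; origin under its centre; leave it
- axle: brass axle lying on the bench, 100 mm long (its y), 15 mm thick; origin under its centre; leave it
- top: orange plastic spinning top, 68 mm across, 68 mm high; origin under its centre; leave it
Things that resemble listed ones, but are neither listed nor needed, are in the scene too. Several things have the shape of the weight; the one meant has the colours described above. Several things have the shape of the plate_red; the one meant has the colours described above.

How it is judged:
On the way, in this order (a step that is already met when the one before it is completed fails the run):
1. the button of the bay with the green pad is fully down while no plate and no weight is on the pad (((horizontal distance between pad and bay_left below 0.03 m and value of joint button_left above 0.005 m) or (horizontal distance between pad and bay_right below 0.03 m and value of joint button_right above 0.005 m)) and horizontal distance between each of weight, plate_red, plate_blue, plate_violet, plate_silver and pad above 0.07 m).
2. the button is let up again (value of joint each of button_left, button_right below 0.001 m), for 0.1 s.
3. every plate lies on the pad, square against the pins, and the same button is fully down, with the brass weight off (((horizontal distance between pad and bay_left below 0.03 m and value of joint button_left above 0.005 m) or (horizontal distance between pad and bay_right below 0.03 m and value of joint button_right above 0.005 m)) and horizontal distance between weight and pad above 0.07 m and x of plate_red in the frame of pad between -0.004 and 0.004 m and y of plate_red in the frame of pad between -0.004 and 0.004 m and z of each of plate_red, plate_blue, plate_violet, plate_silver in the frame of pad above 0.001 m and angle between the x axis of each of plate_red, plate_blue, plate_violet, plate_silver and the x axis of pad, either way round below 0.06 rad and angle between the z axis of each of plate_red, plate_blue, plate_violet, plate_silver and the z axis of pad, either way round below 0.06 rad and linear speed of each of plate_red, plate_blue, plate_violet, plate_silver below 0.02 m/s and x of plate_blue in the frame of pad between -0.004 and 0.004 m and y of plate_blue in the frame of pad between -0.004 and 0.004 m and x of plate_violet in the frame of pad between -0.004 and 0.004 m and y of plate_violet in the frame of pad between -0.004 and 0.004 m and x of plate_silver in the frame of pad between -0.004 and 0.004 m and y of plate_silver in the frame of pad between -0.004 and 0.004 m).
4. the button is let up again (all of step 2), for 0.1 s.
At the end, for the whole second after the job is handed in: every plate lies flat on the pad, within 4 mm of flush against the three pins and 0.06 rad of square; the brass weight stands upright on the stack, within 18 mm (scale x) and 22 mm (scale y) of its centre; both buttons up; all at rest (all of step 4 and x of plate_red in the frame of pad between -0.004 and 0.004 m and y of plate_red in the frame of pad between -0.004 and 0.004 m and z of each of plate_red, plate_blue, plate_violet, plate_silver in the frame of pad above 0.001 m and angle between the x axis of each of plate_red, plate_blue, plate_violet, plate_silver and the x axis of pad, either way round below 0.06 rad and angle between the z axis of each of plate_red, plate_blue, plate_violet, plate_silver and the z axis of pad, either way round below 0.06 rad and linear speed of each of plate_red, plate_blue, plate_violet, plate_silver, weight below 0.02 m/s and x of plate_blue in the frame of pad between -0.004 and 0.004 m and y of plate_blue in the frame of pad between -0.004 and 0.004 m and x of plate_violet in the frame of pad between -0.004 and 0.004 m and y of plate_violet in the frame of pad between -0.004 and 0.004 m and x of plate_silver in the frame of pad between -0.004 and 0.004 m and y of plate_silver in the frame of pad between -0.004 and 0.004 m and x of weight in the frame of pad between -0.018 and 0.018 m and y of weight in the frame of pad between -0.022 and 0.022 m and z of weight in the frame of pad above 0.0315 m and angle between weight's own z axis and vertical below 0.1 rad); the robot touches nothing.
It fails at once if the button of the bay with the jig is pressed ((horizontal distance between pad and bay_left below 0.03 m and value of joint button_right above 0.003 m) or (horizontal distance between pad and bay_right below 0.03 m and value of joint button_left above 0.003 m)).
It fails at once if the cup, the axle or the spinning top is moved by more than 30 mm (distance of any of cup, axle, top from where it was at the start of the episode above 0.03 m).
Of plate_red, plate_blue, plate_violet, plate_silver only 3 to 4 are there at a start; the rules pass over those that are not, and their reading is None.
At some moment in a run one of plate_red, plate_blue, weight may be knocked a few centimetres aside while the robot is not near it.
Once in a run the grip may slacken for a moment while it holds something.
It also fails if it takes over 210 s, if anything falls off the work surface, if the arm or the gripper's body presses on something with over 40 N, if the wrist force passes 120 N, or if a joint passes its speed limit or range.

## Working session

There is one attempt and no reset: what is moved stays moved. The work goes in short steps, Python scripts to look and compute and a shell command to move; the robot and the scene stay as the last step left them, time stands still between calls to the robot, and variables do not carry over. Pictures are saved under pics/ and viewed, at most 14 in all, crops included, and the job is handed in when it is done.

```bash
mkdir -p pics; ls; cat > h.py <<'E'
import numpy as np, cv2
from bench import ctrl
def snap(name,fn=None):
    c=ctrl.camera(name)
    if fn: cv2.imwrite('pics/'+fn,cv2.cvtColor(c['color'],cv2.COLOR_RGB2BGR))
    return c
def cloud(c):
    "world xyz per pixel HxWx3, nan where none"
    h,w=c['range_z'].shape
    uv=np.stack(np.meshgrid(np.arange(w),np.arange(h)),-1).reshape(-1,1,2).astype(np.float64)
    n=cv2.undistortPoints(uv,np.array(c['K']),np.array(c['distortion'])).reshape(h,w,2)
    z=c['range_z'].astype(float); z=np.where(z>0,z,np.nan)
    P=np.concatenate([n*z[...,None],z[...,None]],-1); T=np.array(c['pose'])
    return P@T[:3,:3].T+T[:3,3]
E
python3 - <<'E'
from h import *
for n in ('top','scene'):
    c=snap(n,n+'0.png'); print(n,np.round(c['pose'],3).tolist()); np.savez(n+'0.npz',xyz=cloud(c),col=c['color'])
o=ctrl.get_obs(); print({k:np.round(v,3).tolist() for k,v in o.items()})
E
```

```text
pics
top [[-0.016, -0.991, 0.137, 0.476], [-1.0, 0.015, -0.012, -0.009], [0.01, -0.137, -0.991, 0.985], [0.0, 0.0, 0.0, 1.0]]
scene [[-0.051, 0.773, -0.632, 1.257], [0.999, 0.039, -0.033, 0.034], [-0.001, -0.633, -0.774, 0.86], [0.0, 0.0, 0.0, 1.0]]
{'time_s': 0.1, 'q': [-1.419, 0.181, 1.608, 0.0, 1.354, -0.206], 'dq': [0.001, -0.002, -0.001, 0.001, -0.002, 0.0], 'joint_efforts': [0.0, -44.588, -35.224, -0.0, 0.004, -0.0], 'eef_pos': [0.201, -0.538, 0.212], 'eef_rot': [-0.001, 0.984, 0.178, 0.0], 'wrist_force': [0.229, 0.846, -0.38], 'torque': [-0.018, -0.036, -0.018], 'grasp_force': 0.0, 'opening': 0.997}
```

View pics/top0.png

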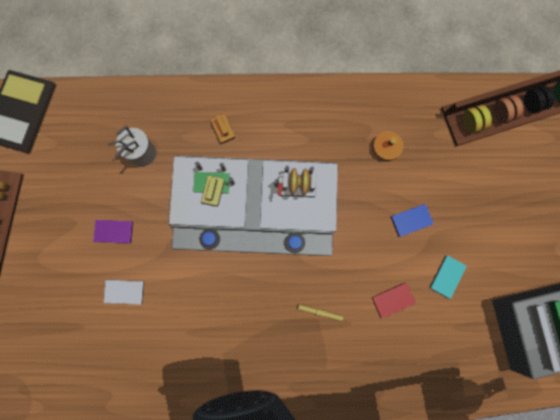

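View pics/scene0.png

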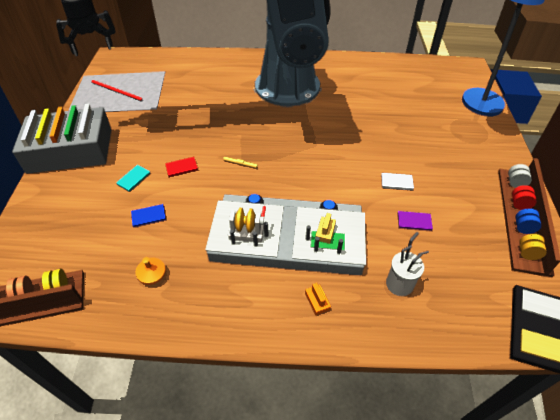

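The top view (up = +x, left = +y) shows the free bay with the green pad and brass weight at left, about (211,186). Its button is at (209,239), and the jig bay button is at (295,242). The plates are red (394,300), blue (412,220), violet (113,232) and silver (124,292). The teal plate (448,277) and the orange weight (222,128) are decoys.

```bash
cat >> h.py <<'E'
HSV={'red':((0,120,60),(6,255,255)),'blue':((105,150,60),(125,255,255)),'violet':((130,120,40),(155,255,255)),'silver':((90,5,140),(125,70,255))}
def comp(mask,xyz,seed):
    "pixels of the component of mask nearest to the seed"
    n,l,s,ce=cv2.connectedComponentsWithStats(mask.astype(np.uint8),connectivity=4)
    i=[k for k in range(1,n) if s[k,4]>40]
    k=min(i,key=lambda k:np.hypot(*(ce[k]-seed))); return l==k
def rect(P):
    (c,(a,b),t)=cv2.minAreaRect((P[:,:2]*1000).astype(np.float32))
    if a<b: a,b,t=b,a,t+90
    return np.round(c,1),round(a,1),round(b,1),round((t+90)%180-90,1),round(np.nanmedian(P[:,2])*1000,1)
E
python3 - <<'E'
from h import *
d=np.load('top0.npz'); xyz=d['xyz']; hsv=cv2.cvtColor(d['col'],cv2.COLOR_RGB2HSV)
for n,s in dict(red=(394,300),blue=(412,220),violet=(113,232),silver=(124,292)).items():
    print(n,hsv[s[1],s[0]])
    z=xyz[...,2]; box=np.zeros(z.shape,bool); box[s[1]-35:s[1]+35,s[0]-35:s[0]+35]=1
    m=comp((z>.005)&(z<.02)&box,xyz,s); print(' h',rect(xyz[m]),m.sum())
    hh=hsv[s[1],s[0]].astype(int); D=abs(hsv.astype(int)-hh); D[...,0]=np.minimum(D[...,0],180-D[...,0])
    m=comp((D[...,0]<15)&(D[...,1]<50)&(D[...,2]<60)&box,xyz,s); P=xyz[m]; print(' c',rect(P[np.isfinite(P[:,2])]),m.sum())
H=hsv.astype(int)
box=np.zeros(z.shape,bool); box[150:260,160:345]=1
# scale edges
m=box&(z>.035)&(z<.055);m=comp(m,xyz,(250,195));print('pan',rect(xyz[m]))
m=box&(H[...,0]>105)&(H[...,0]<125)&(H[...,1]>130)
for s in ((209,239),(295,242)):
    k=comp(m,xyz,s);print('button',np.nanmean(xyz[k],0),rect(xyz[k]))
m=box&(H[...,0]>50)&(H[...,0]<80)&(H[...,1]>120);k=comp(m,xyz,(211,183));print('pad',rect(xyz[m]))
m=box&(z>.064)&(z<.074)&(H[...,0]<35)&(H[...,1]>80); m[:,245:]=0;print('wbase',rect(xyz[m]),m.sum())
m=box&(z>.085)&(z<.12)&(H[...,0]<35)&(H[...,1]>80); m[:,245:]=0;print('wfin',rect(xyz[m]),m.sum())
for y in range(165,210,2): print(y,' '.join('%3d'%v for v in np.nan_to_num(z[y,190:240:2]*1000)))
E
```

```text
red [  0 134 165]
 h (array([ 408.8, -281.5]), 86.2, 50.8, -68.8, np.float64(10.2)) 856
 c (array([ 409.2, -284.7]), 161.2, 153.5, 88.6, np.float64(0.7)) 4899
blue [112 141 176]
 h (array([ 586.5, -333.6]), 86.5, 50.1, -71.0, np.float64(9.9)) 814
 c (array([ 587.2, -332.4]), 84.6, 47.7, -71.4, np.float64(9.9)) 742
violet [144 152 136]
 h (array([570.8, 346. ]), 84.2, 50.4, 86.6, np.float64(10.0)) 828
 c (array([571.1, 348. ]), 87.0, 49.2, 86.6, np.float64(10.0)) 800
silver [113  11 181]
 h (array([436.7, 317.9]), 84.7, 50.4, 86.7, np.float64(10.3)) 860
 c (array([436.3, 317.6]), 81.5, 45.5, 87.6, np.float64(10.3)) 758
pan (array([645.8,  25.6]), 362.8, 162.2, 86.7, np.float64(44.6))
button [0.55033033 0.12663327 0.03374757] (array([550.5, 126.6]), 26.3, 26.2, -19.2, np.float64(33.8))
button [ 0.53946711 -0.06242388  0.03410213] (array([539.2, -62.7]), 24.5, 24.5, -63.4, np.float64(34.2))Traceback (most recent call last):
  File "<stdin>", line 16, in <module>
  File "h.py", line 20, in comp
    k=min(i,key=lambda k:np.hypot(*(ce[k]-seed))); return l==k
ValueError: min() iterable argument is empty
```

```bash
python3 - <<'E'
import cv2
im=cv2.imread('pics/top0.png'); cv2.imwrite('pics/c1.png',cv2.resize(im[145:265,160:345],None,fx=4.3,fy=4.3,interpolation=cv2.INTER_CUBIC))
E
```

```text
(no output)
```

View pics/c1.png

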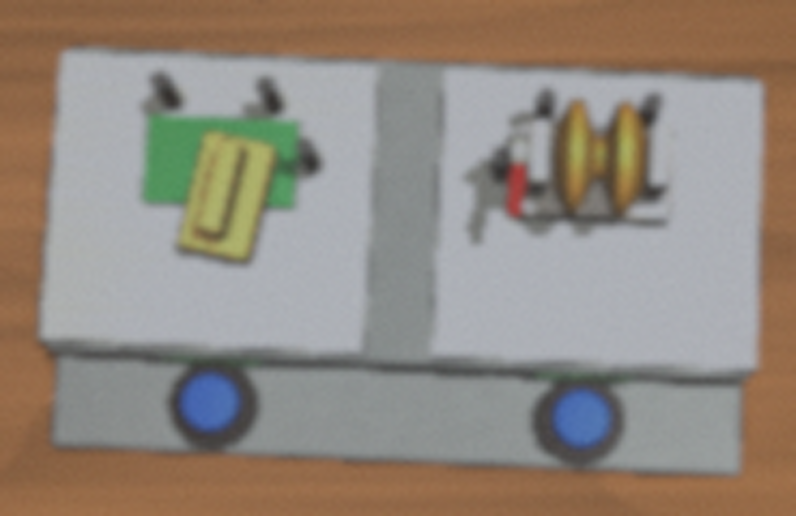

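The crop shows the left bay's pad at (222,160), with the weight overlapping its front edge at (228,198), rotated by about -15°. The pins stand at the back and on the jig side. Next I check the pad and weight numbers.

```bash
python3 - <<'E'
from h import *
d=np.load('top0.npz'); xyz=d['xyz']; hsv=cv2.cvtColor(d['col'],cv2.COLOR_RGB2HSV);z=xyz[...,2]
H=hsv.astype(int)
box=np.zeros(z.shape,bool); box[155:215,180:240]=1
print(hsv[178,198],hsv[190,212])
m=box&(H[...,0]>40)&(H[...,0]<90)&(H[...,1]>100)&(z>.04)&(z<.06);print('pad',rect(xyz[m]),m.sum())
g=box&(H[...,0]>15)&(H[...,0]<35)&(H[...,1]>60)
for a,b in ((.062,.076),(.085,.105)):
    m=g&(z>a)&(z<b); print(rect(xyz[m]),m.sum(),np.nanmean(xyz[m],0))
m=g&(z>.062)&(z<.105);print('all',rect(xyz[m]))
m=box&(z>.085)&(H[...,1]<60)
n,l,s,ce=cv2.connectedComponentsWithStats(m.astype(np.uint8))
for k in range(1,n):
    if s[k,4]>4: print('pin',np.nanmean(xyz[l==k],0),s[k,4])
E
```

```text
[ 64 113 144] [ 29  97 155]
pad (array([672.9, 118.8]), 71.1, 39.6, 87.6, np.float64(48.8)) 256
(array([650.3, 114. ]), 59.5, 35.0, -13.9, np.float64(68.8)) 289 [0.64755137 0.11152876 0.06874292]
(array([650.4, 114.4]), 45.5, 12.5, -14.5, np.float64(94.3)) 141 [0.64971704 0.11389705 0.093959  ]
all (array([650.3, 114. ]), 59.5, 35.0, -13.9, np.float64(70.1))
pin [0.70261423 0.14401324 0.09247384] 21
pin [0.69953258 0.09213974 0.09182858] 21
pin [0.66922469 0.07228581 0.09266844] 17
```

```bash
cat >> h.py <<'E'
def pose():
    o=ctrl.get_obs(); w,x,y,z=o['eef_rot']; p=np.array(o['eef_pos'])*1000
    return p,np.degrees(np.arctan2(2*(x*y+w*z),1-2*(y*y+z*z)))
def plan(*wps,start=None):
    "wps: (x,y,z,phi) mm/deg; prints the row and row count of each leg"
    p,f=start or pose(); print('at',p.round(1),round(f,1))
    for x,y,z,ph in wps:
        n=int(np.ceil(np.linalg.norm(np.array([x,y,z])-p)/190)) or 1
        step=(np.array([x,y,z])-p)/n
        for i in range(n):
            a=np.radians(f); d=np.array([step[0]*np.cos(a)+step[1]*np.sin(a),step[0]*np.sin(a)-step[1]*np.cos(a),-step[2]])
            tw=-((ph-f+180)%360-180) if i==0 else 0
            if abs(tw)>85: tw=np.sign(tw)*85
            k=int(np.ceil(max(np.linalg.norm(step)/55,abs(tw)/10)))+1
            print([*(d/200).round(3).tolist(),round(np.radians(tw)/1.5,3)],'x',k)
            f-=tw
        p=np.array([x,y,z])
E
python3 -c "
from h import *
plan((450,-300,250,20.5),(650.4,114.2,180,-14.3),(650.4,114.2,79,-14.3))"
```

```text
at [ 201.3 -538.1  211.9] 20.5
[0.791, -0.34, -0.095, np.float64(0.0)] x 5
[0.791, -0.34, -0.095, np.float64(0.0)] x 5
[0.555, -0.53, 0.117, np.float64(0.405)] x 5
[0.153, -0.751, 0.117, np.float64(0.0)] x 4
[0.153, -0.751, 0.117, np.float64(0.0)] x 4
[0.0, -0.0, 0.505, np.float64(-0.0)] x 3
```

```bash
H="python3 -m handwheel"
python3 -m handwheel '[[[0.79,-0.34,-0.095,0],[0.79,-0.34,-0.095,0],[0.79,-0.34,-0.095,0],[0.79,-0.34,-0.095,0],[0.79,-0.34,-0.095,0]]]' 34
python3 -m handwheel '[[[0.79,-0.34,-0.095,0],[0.79,-0.34,-0.095,0],[0.79,-0.34,-0.095,0],[0.79,-0.34,-0.095,0],[0.79,-0.34,-0.095,0]]]'
python3 -m handwheel '[[[0.555,-0.53,0.117,0.405],[0.555,-0.53,0.117,0.405],[0.555,-0.53,0.117,0.405],[0.555,-0.53,0.117,0.405],[0.555,-0.53,0.117,0.405]]]'
python3 -m handwheel '[[[0.153,-0.751,0.117,0],[0.153,-0.751,0.117,0],[0.153,-0.751,0.117,0],[0.153,-0.751,0.117,0]]]'
python3 -m handwheel '[[[0.153,-0.751,0.117,0],[0.153,-0.751,0.117,0],[0.153,-0.751,0.117,0],[0.153,-0.751,0.117,0],[0.153,-0.751,0.117,0]]]'
python3 -c "
from h import *
plan((650.4,114.2,79,-14.3))"
```

```text
time_s: 0.72
eef_pos: [0.3253, -0.4197, 0.2314]
eef_rot: [-0.0, 0.984, 0.178, -0.0]
wrist_force: [-0.8, 0.4, 0.4]
opening: 0.396
grasp_force: 0.0
time_s: 1.35
eef_pos: [0.4488, -0.3017, 0.2501]
eef_rot: [-0.0, 0.984, 0.177, -0.001]
wrist_force: [-0.4, -0.1, -0.2]
opening: 0.399
grasp_force: 0.0
time_s: 1.98
eef_pos: [0.5159, -0.1638, 0.2268]
eef_rot: [0.0, 0.992, -0.125, -0.0]
wrist_force: [-1.2, -0.2, 0.6]
opening: 0.397
grasp_force: 0.0
time_s: 2.48
eef_pos: [0.5834, -0.0243, 0.2031]
eef_rot: [-0.0, 0.992, -0.123, -0.001]
wrist_force: [-0.2, -0.4, 0.3]
opening: 0.396
grasp_force: 0.0
time_s: 3.1
eef_pos: [0.6501, 0.1111, 0.1806]
eef_rot: [0.0, 0.992, -0.125, -0.0]
wrist_force: [-0.2, -0.2, 0.1]
opening: 0.395
grasp_force: 0.0
at [650.1 111.1 180.6] -14.4
[-0.002, -0.015, 0.508, np.float64(-0.001)] x 3
```

```bash
python3 -m handwheel '[[[0,-0.01,0.25,0],[0,-0.01,0.508,0],[0,-0.01,0.508,0],[0,-0.01,0.508,0],[0,-0.01,0.508,0]]]'
python3 -m handwheel '[[[0,0,0,0],[0,0,0,0],[0,0,0,0],[0,0,0,0],[0,0,0,0]]]' 0
python3 -m handwheel '[[[0,0,-0.15,0],[0,0,-0.65,0],[0,0,-0.65,0],[0,0,-0.65,0],[0,0,-0.65,0]]]'
python3 -c "
from h import *
plan((430,120,160,-3.4),(430,120,34,-3.4))"
```

```text
time_s: 3.72
eef_pos: [0.6529, 0.1149, 0.0824]
eef_rot: [-0.0, 0.992, -0.125, 0.003]
wrist_force: [-0.5, 0.2, -0.2]
opening: 0.4
grasp_force: 0.0
time_s: 4.35
eef_pos: [0.6506, 0.1155, 0.0788]
eef_rot: [0.0, 0.992, -0.124, -0.0]
wrist_force: [-0.4, 0.3, 0.4]
opening: 0.001
grasp_force: 0.0
time_s: 4.97
eef_pos: [0.6501, 0.1155, 0.208]
eef_rot: [0.0, 0.992, -0.125, -0.001]
wrist_force: [-0.6, -0.8, -0.7]
opening: -0.002
grasp_force: 0.0
at [650.1 115.5 208. ] -14.3
[-0.536, 0.125, 0.12, np.float64(-0.127)] x 4
[-0.55, 0.021, 0.12, np.float64(0.0)] x 4
[0.0, -0.0, 0.63, np.float64(-0.0)] x 4
```

The jaws closed on nothing, so the weight has probably been knocked aside. I'll look again.

```bash
python3 - <<'E'
from h import *
for n in ('scene','top'):
    c=snap(n,n+'1.png'); np.savez(n+'1.npz',xyz=cloud(c),col=c['color'])
a=cv2.imread('pics/top1.png')[130:330,100:350]; b=cv2.imread('pics/scene1.png')[130:330,180:430]
cv2.imwrite('pics/c2.png',cv2.resize(np.hstack([a,b]),None,fx=1.6,fy=1.6,interpolation=cv2.INTER_CUBIC))
E
```

```text
(no output)
```

View pics/c2.png

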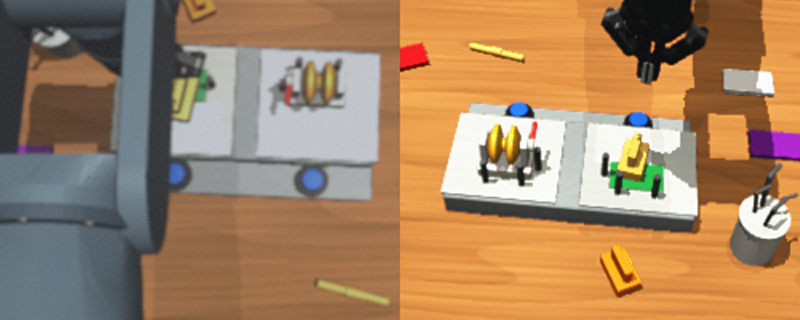

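The weight still stands on the pad, at about (632,155) in the right half. I'll measure the weight and the gripper again.

```bash
python3 - <<'E'
from h import *
for f,bx in (('top1',(150,215,190,245)),('scene1',(205,260,305,350)),('scene0',(205,260,305,350))):
    d=np.load(f+'.npz'); xyz=d['xyz']; H=cv2.cvtColor(d['col'],cv2.COLOR_RGB2HSV).astype(int);z=xyz[...,2]
    box=np.zeros(z.shape,bool); box[bx[0]:bx[1],bx[2]:bx[3]]=1
    g=box&(H[...,0]>15)&(H[...,0]<35)&(H[...,1]>60)
    for a,b in ((.062,.072),(.090,.105),(.105,.3)):
        m=g&(z>a)&(z<b); print(f,a,m.sum(), rect(xyz[m]) if m.sum()>5 else '')
d=np.load('scene1.npz');P=d['xyz'];v=d['col'].max(-1)
m=(v<70)&(P[...,2]>.12)&(P[...,2]<.3)&(P[...,0]>.5); Q=P[m]; i=np.argsort(Q[:,2])[:40]; print('finger low',Q[i].mean(0),Q[i].std(0),len(Q))
E
```

```text
top1 0.062 187 (array([646.8, 107.6]), 57.4, 32.1, -2.2, np.float64(68.6))
top1 0.09 103 (array([649.5, 114.6]), 43.2, 12.4, -13.1, np.float64(94.9))
top1 0.105 11 (array([628.5,  83.2]), 16.6, 0.7, 76.3, np.float64(287.6))
scene1 0.062 240 (array([653.9, 112. ]), 60.7, 36.1, -13.8, np.float64(67.9))
scene1 0.09 87 (array([653.2, 112.2]), 46.8, 12.0, -13.2, np.float64(93.7))
scene1 0.105 0 
scene0 0.062 241 (array([654.1, 111.9]), 61.1, 36.0, -13.8, np.float64(67.7))
scene0 0.09 88 (array([654. , 111.8]), 46.6, 11.7, -13.4, np.float64(93.4))
scene0 0.105 0 
finger low [0.71314839 0.21864501 0.16839134] [0.04489551 0.08072596 0.05277022] 615
```

```bash
python3 - <<'E'
from h import *
d=np.load('scene1.npz');P=d['xyz']
np.set_printoptions(suppress=True,precision=3)
for y in range(164,190,3): print(y,[P[y,x].round(3).tolist() for x in (328,332,336,340)])
im=cv2.imread('pics/scene1.png')[100:260,260:420]; cv2.imwrite('pics/c3.png',cv2.resize(im,None,fx=3.5,fy=3.5))
E
python3 -c "
from h import *
print({k:np.round(v,3).tolist() for k,v in ctrl.get_obs().items()})"
```

```text
164 [[0.658, 0.099, 0.275], [0.66, 0.107, 0.278], [0.647, 0.116, 0.265], [0.664, 0.122, 0.282]]
167 [[0.383, 0.131, -0.005], [0.662, 0.107, 0.271], [nan, nan, nan], [0.665, 0.122, 0.275]]
170 [[0.655, 0.101, 0.256], [0.66, 0.108, 0.261], [0.663, 0.116, 0.265], [0.666, 0.123, 0.268]]
173 [[0.652, 0.102, 0.245], [0.659, 0.109, 0.252], [0.662, 0.117, 0.255], [0.659, 0.125, 0.253]]
176 [[0.653, 0.103, 0.237], [0.658, 0.11, 0.243], [0.662, 0.118, 0.247], [0.659, 0.126, 0.244]]
179 [[0.433, 0.129, -0.002], [0.661, 0.111, 0.237], [0.661, 0.119, 0.237], [0.66, 0.127, 0.237]]
182 [[0.446, 0.129, -0.0], [0.444, 0.14, -0.002], [0.662, 0.119, 0.23], [0.443, 0.162, -0.001]]
185 [[0.455, 0.129, -0.002], [0.455, 0.14, -0.002], [0.456, 0.15, -0.0], [0.452, 0.162, -0.004]]
188 [[0.465, 0.129, -0.003], [0.467, 0.139, -0.001], [0.466, 0.15, -0.001], [0.466, 0.161, -0.001]]
{'time_s': 5.075, 'q': [-0.004, 0.373, 1.38, -0.0, 1.392, 1.817], 'dq': [-0.0, 0.003, -0.0, -0.0, 0.0, -0.001], 'joint_efforts': [0.037, -55.542, -36.309, 0.001, -0.002, -0.0], 'eef_pos': [0.65, 0.115, 0.207], 'eef_rot': [0.0, 0.992, -0.125, -0.002], 'wrist_force': [-1.009, -0.484, -0.047], 'torque': [-0.01, -0.021, -0.029], 'grasp_force': 0.0, 'opening': -0.001}
```

View pics/c3.png

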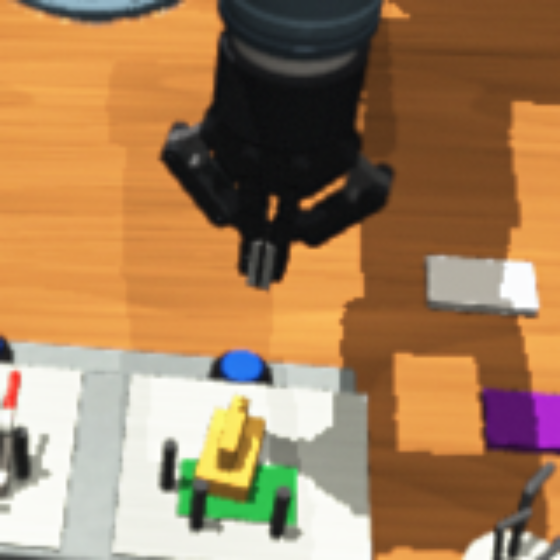

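The camera puts the closed fingertips at z≈0.226, while the reported TCP is at 0.207. The tips therefore sit about 19 mm above the TCP reading instead of 8 mm below it. That explains the miss: they closed just over the fin. I'll descend again in guarded steps.

```bash
python3 -m handwheel '[[[0,0.01,0.3,0],[0,0.01,0.62,0],[0,0.01,0.62,0],[0,0.01,0.62,0],[0,0.01,0.62,0]]]' 34
python3 -m handwheel '[[[0,0,0.05,0],[0,0,0.05,0],[0,0,0.05,0]]]'
python3 -m handwheel '[[[0,0,0.04,0],[0,0,0.04,0],[0,0,0.04,0]]]'
```

```text
time_s: 5.7
eef_pos: [0.6526, 0.1136, 0.0885]
eef_rot: [-0.0, 0.992, -0.124, 0.003]
wrist_force: [0.0, -0.2, -0.4]
opening: 0.395
grasp_force: 0.0
time_s: 6.08
eef_pos: [0.6501, 0.1136, 0.0751]
eef_rot: [-0.0, 0.992, -0.125, 0.0]
wrist_force: [-0.4, 0.2, -0.4]
opening: 0.398
grasp_force: 0.0
time_s: 6.45
eef_pos: [0.65, 0.1136, 0.0666]
eef_rot: [0.0, 0.992, -0.125, -0.0]
wrist_force: [-0.0, 0.4, -0.6]
opening: 0.397
grasp_force: 0.0
```

```bash
python3 -m handwheel '[[[0,0,0.04,0],[0,0,0.04,0],[0,0,0.04,0]]]'
python3 -m handwheel '[[[0,0,0.025,0],[0,0,0.025,0],[0,0,0.025,0]]]'
python3 -m handwheel '[[[0,0,0,0],[0,0,0,0],[0,0,0,0],[0,0,0,0],[0,0,0,0]]]' 0
```

```text
time_s: 6.82
eef_pos: [0.6501, 0.1136, 0.0587]
eef_rot: [0.0, 0.992, -0.125, -0.0]
wrist_force: [0.4, 0.2, 0.3]
opening: 0.398
grasp_force: 0.0
time_s: 7.2
eef_pos: [0.6501, 0.1136, 0.0538]
eef_rot: [0.0, 0.992, -0.125, -0.0]
wrist_force: [-0.5, 0.3, 0.6]
opening: 0.399
grasp_force: 0.0
time_s: 7.82
eef_pos: [0.6502, 0.1135, 0.0541]
eef_rot: [0.0, 0.992, -0.125, 0.0]
wrist_force: [-0.3, -1.6, 2.8]
opening: 0.123
grasp_force: 61.7
```

```bash
python3 -m handwheel '[[[0,0,-0.1,0],[0,0,-0.3,0],[0,0,-0.5,0],[0,0,-0.5,0],[0,0,-0.5,0]]]'
python3 -c "
from h import *
plan((430,120,155,-3.4),(430,120,10,-3.4))"
```

```text
time_s: 8.45
eef_pos: [0.6493, 0.1137, 0.153]
eef_rot: [0.0, 0.992, -0.124, -0.001]
wrist_force: [-0.6, -0.7, -3.9]
opening: 0.126
grasp_force: 61.0
at [649.3 113.7 153. ] -14.3
[-0.535, 0.12, -0.005, np.float64(-0.127)] x 3
[-0.548, 0.017, -0.005, np.float64(0.0)] x 3
[0.0, -0.0, 0.725, np.float64(-0.0)] x 4
```

```bash
python3 -m handwheel '[[[-0.2,0.06,0,-0.06],[-0.4,0.1,0,-0.1],[-0.535,0.12,0,-0.127],[-0.535,0.12,0,-0.127],[-0.535,0.12,0,-0.127]]]'
python3 -m handwheel '[[[-0.25,0.01,0,0],[-0.548,0.017,0,0],[-0.548,0.017,0,0],[-0.548,0.017,0,0]]]'
python3 -m handwheel '[[[0,0,0.3,0],[0,0,0.6,0],[0,0,0.7,0],[0,0,0.7,0],[0,0,0.7,0]]]'
python3 -m handwheel '[[[0,0,0.02,0],[0,0,0.02,0],[0,0,0.02,0]]]'
```

```text
time_s: 9.07
eef_pos: [0.5403, 0.1167, 0.1529]
eef_rot: [0.0, 1.0, -0.03, -0.001]
wrist_force: [0.8, -0.2, -3.2]
opening: 0.125
grasp_force: 60.9
time_s: 9.57
eef_pos: [0.4322, 0.1197, 0.1544]
eef_rot: [-0.0, 1.0, -0.03, 0.001]
wrist_force: [1.1, 0.6, -3.7]
opening: 0.13
grasp_force: 60.9
time_s: 10.2
eef_pos: [0.4332, 0.1197, 0.015]
eef_rot: [-0.0, 1.0, -0.03, 0.001]
wrist_force: [-0.6, 0.9, -2.9]
opening: 0.125
grasp_force: 60.8
time_s: 10.58
eef_pos: [0.4313, 0.1199, 0.0104]
eef_rot: [-0.0, 1.0, -0.03, 0.001]
wrist_force: [0.2, -0.5, -4.6]
opening: 0.123
grasp_force: 60.9
```

```bash
python3 -m handwheel '[[[0,0,0.015,0],[0,0,0.025,0],[0,0,0.025,0]]]'
python3 -m handwheel '[[[0,0,0,0],[0,0,0,0],[0,0,0,0]]]' 34
python3 -m handwheel '[[[0,0,-0.3,0],[0,0,-0.5,0],[0,0,-0.5,0],[0,0,-0.5,0]]]'
python3 -c "
from h import *
plan((551,126.5,103,86.6),(551,126.5,30,86.6))"
```

```text
time_s: 10.95
eef_pos: [0.431, 0.1198, 0.0051]
eef_rot: [0.0, 1.0, -0.03, -0.0]
wrist_force: [-1.7, -0.9, 2.2]
opening: 0.127
grasp_force: 61.5
time_s: 11.32
eef_pos: [0.4311, 0.1199, 0.005]
eef_rot: [-0.0, 1.0, -0.03, 0.0]
wrist_force: [-0.3, 0.5, -0.0]
opening: 0.398
grasp_force: 0.0
time_s: 11.82
eef_pos: [0.4305, 0.1198, 0.1044]
eef_rot: [0.0, 1.0, -0.03, -0.0]
wrist_force: [0.1, 0.8, 0.2]
opening: 0.4
grasp_force: 0.0
at [430.5 119.8 104.4] -3.4
[0.6, -0.069, 0.007, np.float64(-0.989)] x 10
[0.0, 0.0, 0.365, np.float64(-0.058)] x 3
```

```bash
python3 -m handwheel '[[[0.3,-0.02,0,0],[0.6,-0.035,0.2,0],[0.6,-0.035,0.41,0],[0.6,-0.035,0.41,0],[0.6,-0.035,0.41,0]]]' 0
python3 -m handwheel '[[[0,0,0.02,0],[0,0,0.04,0],[0,0,0.045,0],[0,0,0.045,0],[0,0,0.045,0]]]'
```

```text
time_s: 12.45
eef_pos: [0.5501, 0.1198, 0.0227]
eef_rot: [0.0, 1.0, -0.03, -0.001]
wrist_force: [0.5, -0.3, 1.5]
opening: -0.001
grasp_force: 0.0
time_s: 13.08
eef_pos: [0.5514, 0.1198, 0.0143]
eef_rot: [-0.0, 1.0, -0.03, 0.0]
wrist_force: [0.3, 0.1, 1.4]
opening: -0.002
grasp_force: 1.0
```

```bash
python3 -m handwheel '[[[0,0,-0.03,0],[0,-0.033,-0.03,0],[0,-0.033,0.01,0],[0,-0.033,0.02,0],[0,-0.033,0.025,0],[0,-0.033,0.025,0]]]'
python3 -m handwheel '[[[0,0,0.005,0],[0,0,0.01,0],[0,0,0.01,0],[0,0,0.01,0]]]'
```

```text
time_s: 13.82
eef_pos: [0.552, 0.1268, 0.0094]
eef_rot: [-0.0, 1.0, -0.03, 0.0]
wrist_force: [-0.8, 2.7, 6.4]
opening: 0.004
grasp_force: 3.3
time_s: 14.32
eef_pos: [0.5521, 0.1268, 0.0092]
eef_rot: [-0.0, 1.0, -0.029, 0.0]
wrist_force: [-7.2, 2.3, 21.3]
opening: -0.001
grasp_force: 10.7
```

```bash
python3 -m handwheel '[[[0,0,-0.1,0],[0,0,-0.5,0],[0,0,-0.6,0],[0,0,-0.6,0]]]' 68
python3 -c "
from h import *
plan((436.7,317.9,60,86.6),(436.7,317.9,-10,86.6))"
```

```text
time_s: 14.82
eef_pos: [0.5538, 0.1262, 0.1307]
eef_rot: [0.0, 1.0, -0.03, 0.003]
wrist_force: [-0.0, -0.1, 0.5]
opening: 0.799
grasp_force: 0.0
at [553.8 126.2 130.7] -3.4
[-0.321, -0.461, 0.177, np.float64(-0.989)] x 10
[0.431, -0.36, 0.177, np.float64(0.0)] x 4
[0.0, 0.0, 0.35, np.float64(-0.058)] x 3
```

```bash
python3 -m handwheel '[[[-0.1,-0.1,0,-0.1],[-0.321,-0.461,0.1,-0.3],[-0.321,-0.461,0.177,-0.6],[-0.321,-0.461,0.177,-0.989],[-0.321,-0.461,0.177,-0.989],[-0.321,-0.461,0.177,-0.989],[-0.321,-0.461,0.177,-0.989],[-0.321,-0.461,0.177,-0.989],[-0.321,-0.461,0.177,-0.989],[-0.321,-0.461,0.177,-0.989]]]'
python3 -m handwheel '[[[0.431,-0.36,0.177,-0.058],[0.431,-0.36,0.177,-0.058],[0.431,-0.36,0.177,-0.058],[0.431,-0.36,0.177,-0.058],[0.431,-0.36,0.177,-0.058]]]'
python3 - <<'E'
from h import *
c=snap('scene'); P=cloud(c); H=cv2.cvtColor(c['color'],cv2.COLOR_RGB2HSV); z=P[...,2]
box=np.zeros(z.shape,bool); box[165:200,370:425]=1
m=comp(box&(z>.005)&(z<.016),P,(397,181)); print('silver',rect(P[m]),m.sum())
box[:]=0;box[200:235,385:445]=1;m=comp(box&(z>.005)&(z<.016),P,(415,221)); print('violet',rect(P[m]),m.sum())
plan((436.7,317.9,-8,86.6))
E
```

```text
time_s: 16.08
eef_pos: [0.4922, 0.2219, 0.0907]
eef_rot: [-0.0, 0.758, 0.652, -0.001]
wrist_force: [-0.2, -0.6, 0.5]
opening: 0.796
grasp_force: 0.0
time_s: 16.7
eef_pos: [0.4353, 0.3173, 0.0566]
eef_rot: [0.0, 0.729, 0.685, 0.0]
wrist_force: [0.1, -0.8, 0.4]
opening: 0.794
grasp_force: 0.0
silver (array([437.5, 316. ]), 85.5, 55.1, 86.6, np.float64(9.1)) 440
violet (array([573.4, 344.9]), 84.9, 54.0, 85.7, np.float64(8.8)) 531
at [435.3 317.3  56.6] 86.5
[0.004, 0.007, 0.323, np.float64(-0.002)] x 3
```

```bash
python3 -m handwheel '[[[0,0.005,0.2,0],[0,0.005,0.32,0],[0,0.005,0.32,0],[0,0.005,0.32,0]]]'
python3 -m handwheel '[[[0,0,0.03,0],[0,0,0.03,0],[0,0,0.03,0]]]'
python3 -m handwheel '[[[0,0,0.03,0],[0,0,0.03,0],[0,0,0.03,0]]]'
```

```text
time_s: 17.25
eef_pos: [0.4364, 0.3178, -0.0068]
eef_rot: [0.0, 0.728, 0.685, 0.001]
wrist_force: [-0.1, 0.1, 1.6]
opening: 0.795
grasp_force: 0.0
time_s: 17.62
eef_pos: [0.4354, 0.318, -0.0136]
eef_rot: [0.0, 0.728, 0.686, 0.0]
wrist_force: [-0.3, -0.2, -0.1]
opening: 0.792
grasp_force: 0.0
time_s: 18.0
eef_pos: [0.4351, 0.3178, -0.0201]
eef_rot: [-0.0, 0.728, 0.686, -0.0]
wrist_force: [-0.1, -0.4, 0.1]
opening: 0.797
grasp_force: 0.0
```

```bash
python3 -m handwheel '[[[0,0,0,0],[0,0,0,0],[0,0,0,0],[0,0,0,0],[0,0,0,0]]]' 0
python3 -m handwheel '[[[0,0,-0.1,0],[0,0,-0.4,0],[0,0,-0.8,0],[0,0,-0.8,0],[0,0,-0.8,0]]]'
python3 -c "
from h import *
C=(671.7,119.5)
plan((435,230,150,86.6),(671.7,119.5,150,86.6))"
```

```text
time_s: 18.62
eef_pos: [0.4358, 0.3182, -0.0193]
eef_rot: [0.0, 0.728, 0.686, 0.001]
wrist_force: [0.4, 0.1, 5.8]
opening: 0.565
grasp_force: 62.5
time_s: 19.25
eef_pos: [0.4356, 0.3181, 0.1406]
eef_rot: [0.0, 0.728, 0.686, 0.001]
wrist_force: [0.0, -0.2, -1.6]
opening: 0.565
grasp_force: 62.7
at [435.6 318.1 140.6] 86.6
[-0.44, 0.023, -0.047, np.float64(-0.0)] x 3
[-0.241, 0.607, -0.0, np.float64(-0.0)] x 4
[-0.241, 0.607, -0.0, np.float64(0.0)] x 4
```

```bash
python3 -c "
from h import *
plan((667.9,123.7,145,86.6),(667.9,123.7,34,86.6))"
```

```text
at [435.6 318.1 140.6] 86.6
[-0.451, 0.609, -0.011, np.float64(-0.0)] x 4
[-0.451, 0.608, -0.011, np.float64(0.0)] x 4
[0.0, 0.0, 0.555, np.float64(-0.0)] x 4
```

```bash
python3 -m handwheel '[[[-0.2,0.25,-0.01,0],[-0.451,0.608,-0.011,0],[-0.451,0.608,-0.011,0],[-0.451,0.608,-0.011,0],[-0.451,0.608,-0.011,0]]]'
python3 -m handwheel '[[[-0.2,0.25,-0.01,0],[-0.451,0.608,-0.011,0],[-0.451,0.608,-0.011,0],[-0.451,0.608,-0.011,0],[-0.451,0.608,-0.011,0]]]'
python3 -m handwheel '[[[0,0,0.2,0],[0,0,0.4,0],[0,0,0.55,0],[0,0,0.55,0],[0,0,0.55,0],[0,0,0.55,0]]]'
python3 -c "
from h import *
plan((667.9,123.7,31,86.6))"
```

```text
time_s: 19.88
eef_pos: [0.5493, 0.221, 0.1403]
eef_rot: [-0.001, 0.728, 0.686, -0.002]
wrist_force: [-0.2, 0.0, -1.0]
opening: 0.561
grasp_force: 62.7
time_s: 20.5
eef_pos: [0.6657, 0.125, 0.1437]
eef_rot: [-0.001, 0.727, 0.686, -0.001]
wrist_force: [0.4, 0.1, -0.6]
opening: 0.563
grasp_force: 62.7
time_s: 21.25
eef_pos: [0.668, 0.1239, 0.0363]
eef_rot: [0.001, 0.728, 0.686, 0.001]
wrist_force: [-0.1, 0.1, -1.4]
opening: 0.565
grasp_force: 64.9
at [668.  123.9  36.3] 86.6
[-0.001, -0.0, 0.026, np.float64(0.0)] x 2
```

```bash
python3 -m handwheel '[[[0,0,0.025,0],[0,0,0.025,0],[0,0.015,0.025,0],[0,0.015,0.025,0],[0,0.015,0.025,0]]]'
python3 -m handwheel '[[[0,0.005,0,0],[0,0.01,0,0],[0,0.01,0,0],[0,0.01,0,0]]]'
python3 -m handwheel '[[[-0.008,0,0,0],[-0.015,0,0,0],[-0.015,0,0,0],[-0.015,0,0,0]]]'
```

```text
time_s: 21.88
eef_pos: [0.6705, 0.1231, 0.0296]
eef_rot: [0.0, 0.728, 0.686, 0.0]
wrist_force: [0.6, 0.1, -0.7]
opening: 0.562
grasp_force: 65.1
time_s: 22.38
eef_pos: [0.6723, 0.1231, 0.0296]
eef_rot: [-0.0, 0.728, 0.686, 0.0]
wrist_force: [-1.2, 0.0, 1.4]
opening: 0.565
grasp_force: 65.2
time_s: 22.88
eef_pos: [0.6724, 0.1199, 0.0296]
eef_rot: [0.0, 0.728, 0.686, 0.0]
wrist_force: [0.6, 1.0, 1.0]
opening: 0.565
grasp_force: 65.2
```

```bash
python3 -m handwheel '[[[0,0.005,0,0],[0,0.008,0,0],[0,0.008,0,0],[0,0.008,0,0]]]'
python3 -m handwheel '[[[-0.005,0,0,0],[-0.008,0,0,0],[-0.008,0,0,0],[-0.008,0,0,0]]]'
```

```text
time_s: 23.38
eef_pos: [0.6729, 0.1199, 0.0295]
eef_rot: [-0.001, 0.728, 0.686, -0.001]
wrist_force: [-4.7, -0.2, 4.8]
opening: 0.564
grasp_force: 65.6
time_s: 23.88
eef_pos: [0.673, 0.1197, 0.0296]
eef_rot: [-0.001, 0.728, 0.686, 0.0]
wrist_force: [-3.7, 5.1, 4.8]
opening: 0.564
grasp_force: 65.5
```

```bash
python3 -m handwheel '[[[0,0,0,0],[0,0,0,0],[0,0,0,0]]]' 60
python3 -m handwheel '[[[0,0,-0.1,0],[0,0,-0.4,0],[0,0,-0.5,0],[0,0,-0.5,0]]]'
python3 -c "
from h import *
plan((571.8,345.8,100,86.4),(571.8,345.8,-8,86.4))"
```

```text
time_s: 24.25
eef_pos: [0.6738, 0.1181, 0.0294]
eef_rot: [0.0, 0.728, 0.686, 0.0]
wrist_force: [-0.4, -0.4, -0.3]
opening: 0.702
grasp_force: 0.0
time_s: 24.75
eef_pos: [0.6755, 0.1184, 0.133]
eef_rot: [0.002, 0.728, 0.686, 0.002]
wrist_force: [0.8, 0.2, -0.5]
opening: 0.704
grasp_force: 0.0
at [675.5 118.4 133. ] 86.6
[0.552, -0.293, 0.083, np.float64(0.002)] x 4
[0.551, -0.294, 0.083, np.float64(0.0)] x 4
[0.0, 0.0, 0.54, np.float64(-0.0)] x 3
```

```bash
python3 -m handwheel '[[[0.55,-0.293,0.083,0],[0.55,-0.293,0.083,0],[0.55,-0.293,0.083,0],[0.55,-0.293,0.083,0],[0.55,-0.293,0.083,0]]]' 68
python3 -m handwheel '[[[0.55,-0.293,0.083,0],[0.55,-0.293,0.083,0],[0.55,-0.293,0.083,0],[0.55,-0.293,0.083,0],[0.55,-0.293,0.083,0],[0.55,-0.293,0.083,0]]]'
python3 -c "
from h import *
plan((571.8,345.8,-8,86.4))"
```

```text
time_s: 25.38
eef_pos: [0.6221, 0.2303, 0.1124]
eef_rot: [-0.0, 0.728, 0.685, -0.0]
wrist_force: [0.1, -0.9, 0.2]
opening: 0.796
grasp_force: 0.0
time_s: 26.12
eef_pos: [0.5707, 0.3435, 0.0966]
eef_rot: [0.0, 0.729, 0.685, 0.0]
wrist_force: [0.3, 0.4, -0.3]
opening: 0.795
grasp_force: 0.0
at [570.7 343.5  96.6] 86.5
[0.012, 0.005, 0.523, np.float64(0.001)] x 3
```

```bash
python3 -m handwheel '[[[0.01,0.005,0.25,0],[0.01,0.005,0.52,0],[0.01,0.005,0.52,0],[0.01,0.005,0.52,0],[0.01,0.005,0.52,0]]]'
python3 -m handwheel '[[[0,0,0.025,0],[0,0,0.05,0],[0,0,0.05,0],[0,0,0.05,0]]]'
python3 -m handwheel '[[[0,0,0,0],[0,0,0,0],[0,0,0,0],[0,0,0,0],[0,0,0,0]]]' 0
python3 -m handwheel '[[[0,0,-0.1,0],[0,0,-0.4,0],[0,0,-0.8,0],[0,0,-0.8,0],[0,0,-0.8,0]]]'
python3 -c "
from h import *
plan((668.5,125,145,86.6),(668.5,125,50,86.6))"
```

```text
time_s: 26.75
eef_pos: [0.5733, 0.3477, -0.0042]
eef_rot: [0.001, 0.728, 0.686, 0.003]
wrist_force: [0.2, 1.0, 0.1]
opening: 0.795
grasp_force: 0.0
time_s: 27.25
eef_pos: [0.5707, 0.3469, -0.0178]
eef_rot: [-0.0, 0.728, 0.686, -0.0]
wrist_force: [1.5, 0.8, -0.7]
opening: 0.796
grasp_force: 0.0
time_s: 27.88
eef_pos: [0.5714, 0.3471, -0.0171]
eef_rot: [0.0, 0.728, 0.686, 0.001]
wrist_force: [0.9, 1.0, 5.7]
opening: 0.561
grasp_force: 62.4
time_s: 28.5
eef_pos: [0.5714, 0.3472, 0.1442]
eef_rot: [0.001, 0.728, 0.686, 0.001]
wrist_force: [-0.0, 0.0, -2.7]
opening: 0.563
grasp_force: 62.4
at [571.4 347.2 144.2] 86.6
[-0.54, 0.275, -0.002, np.float64(-0.0)] x 4
[-0.54, 0.275, -0.002, np.float64(0.0)] x 4
[0.0, 0.0, 0.475, np.float64(-0.0)] x 3
```

```bash
python3 -m handwheel '[[[-0.25,0.12,0,0],[-0.54,0.275,0,0],[-0.54,0.275,0,0],[-0.54,0.275,0,0],[-0.54,0.275,0,0]]]'
python3 -m handwheel '[[[-0.25,0.12,0,0],[-0.54,0.275,0,0],[-0.54,0.275,0,0],[-0.54,0.275,0,0],[-0.54,0.275,0,0],[-0.54,0.275,0,0]]]'
python3 -c "
from h import *
plan((668.5,125,48,86.6))"
```

```text
time_s: 29.12
eef_pos: [0.6179, 0.237, 0.1409]
eef_rot: [-0.001, 0.727, 0.686, -0.001]
wrist_force: [0.2, 0.3, -1.6]
opening: 0.563
grasp_force: 62.4
time_s: 29.88
eef_pos: [0.6672, 0.1264, 0.1423]
eef_rot: [-0.0, 0.727, 0.687, -0.0]
wrist_force: [0.2, 0.5, -2.0]
opening: 0.556
grasp_force: 62.4
at [667.2 126.4 142.3] 86.7
[-0.007, 0.007, 0.471, np.float64(0.001)] x 3
```

```bash
python3 -m handwheel '[[[-0.006,0.005,0.2,0],[-0.006,0.005,0.4,0],[-0.006,0.005,0.47,0],[-0.006,0.005,0.47,0],[-0.006,0.005,0.47,0]]]'
python3 -m handwheel '[[[0,0,0.025,0],[0,0,0.025,0],[0,0.02,0.025,0],[0,0.02,0.025,0],[0,0.02,0.025,0]]]'
python3 -m handwheel '[[[-0.015,0,0,0],[-0.025,0,0,0],[-0.025,0,0,0],[-0.025,0,0,0]]]'
```

```text
time_s: 30.5
eef_pos: [0.6702, 0.1237, 0.0504]
eef_rot: [0.001, 0.728, 0.686, 0.001]
wrist_force: [0.6, 0.1, -0.4]
opening: 0.558
grasp_force: 62.4
time_s: 31.12
eef_pos: [0.6728, 0.1232, 0.0433]
eef_rot: [0.0, 0.728, 0.686, 0.0]
wrist_force: [0.3, -0.2, -1.7]
opening: 0.559
grasp_force: 62.4
time_s: 31.62
eef_pos: [0.6724, 0.1191, 0.0434]
eef_rot: [-0.0, 0.728, 0.686, 0.001]
wrist_force: [0.6, 5.4, -0.9]
opening: 0.559
grasp_force: 62.4
```

```bash
python3 -m handwheel '[[[0,0.003,0,0],[0,0.006,0.004,0],[0,0.006,0.004,0],[0,0.006,0.004,0]]]'
python3 -m handwheel '[[[0,0,0,0],[0,0,0,0],[0,0,0,0]]]' 60
python3 -m handwheel '[[[0,0,-0.1,0],[0,0,-0.4,0],[0,0,-0.8,0],[0,0,-0.8,0],[0,0,-0.8,0]]]'
python3 -c "
from h import *
plan((600,-50,210,98),(586.5,-333,200,109),(586.5,-333,90,109))"
```

```text
time_s: 32.12
eef_pos: [0.6729, 0.1191, 0.0425]
eef_rot: [-0.001, 0.728, 0.686, -0.0]
wrist_force: [-2.3, 5.1, 0.1]
opening: 0.558
grasp_force: 62.6
time_s: 32.5
eef_pos: [0.6738, 0.1177, 0.0427]
eef_rot: [0.0, 0.728, 0.686, -0.0]
wrist_force: [-0.9, 0.5, -0.2]
opening: 0.702
grasp_force: 0.0
time_s: 33.12
eef_pos: [0.6747, 0.1181, 0.2055]
eef_rot: [0.002, 0.728, 0.686, 0.002]
wrist_force: [0.1, 0.0, -0.7]
opening: 0.705
grasp_force: 0.0
at [674.7 118.1 205.5] 86.6
[-0.861, -0.323, -0.023, np.float64(-0.133)] x 5
[-0.696, -0.132, 0.025, np.float64(-0.128)] x 4
[-0.658, -0.262, 0.025, np.float64(0.0)] x 4
[0.0, 0.0, 0.55, np.float64(-0.0)] x 3
```

```bash
python3 -m handwheel '[[[-0.4,-0.15,-0.02,-0.06],[-0.86,-0.323,-0.02,-0.133],[-0.86,-0.323,-0.02,-0.133],[-0.86,-0.323,-0.02,-0.133],[-0.86,-0.323,-0.02,-0.133]]]' 68
python3 -m handwheel '[[[-0.4,-0.05,0,-0.06],[-0.696,-0.132,0.025,-0.128],[-0.696,-0.132,0.025,-0.128],[-0.696,-0.132,0.025,-0.128],[-0.696,-0.132,0.025,-0.128]]]'
python3 - <<'E'
from h import *
for n in ('scene','top'):
    c=snap(n,n+'2.png'); np.savez(n+'2.npz',xyz=cloud(c),col=c['color'])
    P=cloud(c); H=cv2.cvtColor(c['color'],cv2.COLOR_RGB2HSV).astype(int); z=P[...,2]; x=P[...,0];y=P[...,1]
    w=(z>.005)&(z<.016)&(x>.3)&(x<.8)&(abs(y)<.6)&(H[...,1]>90)
    for col,a in (('red',(H[...,0]<5)|(H[...,0]>175)),('blue',(H[...,0]>105)&(H[...,0]<128))):
        m=w&a
        try:
            N,l,s,ce=cv2.connectedComponentsWithStats(m.astype(np.uint8))
            k=1+np.argmax(s[1:,4]); print(n,col,rect(P[l==k]),s[k,4])
        except Exception as e: print(n,col,e)
    m=(z>.065)&(z<.074)&(abs(x-.673)<.06)&(abs(y-.12)<.07); print('stack',rect(P[m]) if m.sum()>20 else m.sum(),m.sum())
plan((586.5,-333,90,109))
E
```

```text
time_s: 33.75
eef_pos: [0.598, -0.0495, 0.2048]
eef_rot: [-0.001, 0.656, 0.755, -0.0]
wrist_force: [-0.8, 0.3, -1.0]
opening: 0.795
grasp_force: 0.0
time_s: 34.38
eef_pos: [0.5925, -0.1891, 0.2011]
eef_rot: [-0.001, 0.58, 0.815, 0.0]
wrist_force: [0.8, 0.8, 0.6]
opening: 0.796
grasp_force: 0.0
scene red (array([ 412.2, -282.2]), 82.2, 55.9, -65.5, np.float64(9.1)) 280
scene blue (array([ 590.1, -334. ]), 83.4, 54.7, -70.4, np.float64(8.6)) 506
stack (array([678.2, 112.8]), 91.5, 60.7, 88.1, np.float64(68.0)) 628
top red attempt to get argmax of an empty sequence
top blue (array([ 589.5, -340. ]), 67.8, 47.7, -70.7, np.float64(10.0)) 539
stack (array([675.6, 115.3]), 93.8, 58.0, 86.7, np.float64(69.0)) 898
at [ 592.6 -189.2  201.5] 109.1
[-0.67, -0.264, 0.557, np.float64(0.002)] x 5
```

View pics/scene2.png

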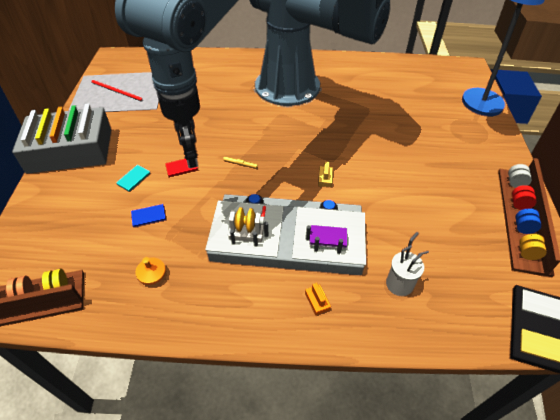

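The scene view shows the violet plate stacked square in the bay at (327,236). The weight stands at (326,174), blue is at (149,216) and red is at (181,167), none of them moved.

```bash
python3 -m handwheel '[[[-0.3,-0.13,0.25,0],[-0.67,-0.26,0.55,0],[-0.67,-0.26,0.55,0],[-0.67,-0.26,0.55,0],[-0.67,-0.26,0.55,0],[-0.67,-0.26,0.55,0],[-0.67,-0.26,0.55,0]]]'
python3 -c "
from h import *
plan((587.3,-333.3,-8,109.2))"
```

```text
time_s: 35.35
eef_pos: [0.5877, -0.3339, 0.0931]
eef_rot: [0.001, 0.58, 0.815, -0.0]
wrist_force: [0.0, -0.5, 0.1]
opening: 0.797
grasp_force: 0.0
at [ 587.7 -333.9   93.1] 109.1
[0.004, -0.001, 0.506, np.float64(-0.001)] x 3
```

```bash
python3 -m handwheel '[[[0,0,0.25,0],[0,0,0.5,0],[0,0,0.5,0],[0,0,0.5,0],[0,0,0.5,0]]]'
python3 -m handwheel '[[[0,0,0.025,0],[0,0,0.05,0],[0,0,0.05,0],[0,0,0.05,0]]]'
python3 -m handwheel '[[[0,0,0,0],[0,0,0,0],[0,0,0,0],[0,0,0,0],[0,0,0,0]]]' 0
python3 -m handwheel '[[[0,0,-0.1,0],[0,0,-0.4,0],[0,0,-0.7,0],[0,0,-0.95,0],[0,0,-0.95,0],[0,0,-0.95,0]]]'
python3 -c "
from h import *
plan((590,-120,195,98),(668.5,125,170,86.6))"
```

```text
time_s: 35.98
eef_pos: [0.5887, -0.3363, -0.0051]
eef_rot: [0.003, 0.58, 0.814, -0.0]
wrist_force: [-0.3, 0.1, 0.3]
opening: 0.795
grasp_force: 0.0
time_s: 36.48
eef_pos: [0.5865, -0.3348, -0.0187]
eef_rot: [-0.0, 0.581, 0.814, 0.0]
wrist_force: [-0.0, -0.2, -0.4]
opening: 0.794
grasp_force: 0.0
time_s: 37.1
eef_pos: [0.5871, -0.3353, -0.0179]
eef_rot: [0.001, 0.581, 0.814, -0.0]
wrist_force: [0.3, -0.3, 5.6]
opening: 0.558
grasp_force: 62.5
time_s: 37.85
eef_pos: [0.5861, -0.3343, 0.1713]
eef_rot: [-0.0, 0.581, 0.814, 0.0]
wrist_force: [-0.0, 0.2, -1.4]
opening: 0.554
grasp_force: 62.4
at [ 586.1 -334.3  171.3] 109.0
[0.503, 0.184, -0.059, np.float64(0.128)] x 3
[0.529, 0.084, -0.059, np.float64(0.0)] x 3
[0.579, 0.28, 0.062, np.float64(0.133)] x 4
[0.623, 0.16, 0.062, np.float64(0.0)] x 4
```

```bash
python3 -m handwheel '[[[0.25,0.09,-0.03,0.06],[0.503,0.184,-0.06,0.128],[0.503,0.184,-0.06,0.128],[0.503,0.184,-0.06,0.128],[0.503,0.184,-0.06,0.128]]]'
python3 -m handwheel '[[[0.25,0.04,-0.03,0],[0.529,0.084,-0.06,0],[0.529,0.084,-0.06,0],[0.529,0.084,-0.06,0]]]'
python3 -m handwheel '[[[0.25,0.12,0.03,0.06],[0.58,0.28,0.06,0.133],[0.58,0.28,0.06,0.133],[0.58,0.28,0.06,0.133],[0.58,0.28,0.06,0.133]]]'
python3 -m handwheel '[[[0.3,0.08,0.03,0],[0.623,0.16,0.06,0],[0.623,0.16,0.06,0],[0.623,0.16,0.06,0],[0.623,0.16,0.06,0],[0.623,0.16,0.06,0]]]'
python3 -c "
from h import *
plan((669,125,57,86.6))"
```

```text
time_s: 38.48
eef_pos: [0.5881, -0.2286, 0.1824]
eef_rot: [-0.001, 0.656, 0.755, -0.0]
wrist_force: [-0.1, -0.5, -0.6]
opening: 0.56
grasp_force: 62.4
time_s: 38.98
eef_pos: [0.5905, -0.1216, 0.1952]
eef_rot: [0.0, 0.656, 0.755, -0.0]
wrist_force: [-0.1, -0.0, -0.8]
opening: 0.56
grasp_force: 62.4
time_s: 39.6
eef_pos: [0.6297, -0.0001, 0.1834]
eef_rot: [0.0, 0.728, 0.685, -0.0]
wrist_force: [-0.4, 0.7, -0.8]
opening: 0.56
grasp_force: 62.4
time_s: 40.35
eef_pos: [0.6693, 0.1228, 0.1719]
eef_rot: [0.0, 0.729, 0.685, 0.0]
wrist_force: [-0.8, -0.2, -0.8]
opening: 0.565
grasp_force: 62.4
at [669.3 122.8 171.9] 86.5
[0.011, -0.002, 0.574, np.float64(-0.002)] x 4
```

```bash
python3 -m handwheel '[[[0.011,-0.004,0.2,0],[0.011,-0.004,0.4,0],[0.011,-0.004,0.56,0],[0.011,-0.004,0.56,0],[0.011,-0.004,0.56,0],[0.011,-0.004,0.56,0]]]'
python3 -m handwheel '[[[0,0,0.03,0],[0,0,0.035,0],[0,0.015,0.035,0],[0,0.015,0.035,0],[0,0.015,0.035,0]]]'
python3 -m handwheel '[[[-0.01,0,0,0],[-0.02,0,0,0],[-0.02,0,0,0],[-0.02,0,0,0]]]'
python3 -m handwheel '[[[0,0.003,0,0],[0,0.006,0,0],[0,0.006,0,0],[0,0.006,0,0]]]'
```

```text
time_s: 41.1
eef_pos: [0.6702, 0.1266, 0.062]
eef_rot: [0.001, 0.728, 0.686, 0.001]
wrist_force: [-0.2, -0.7, -0.3]
opening: 0.563
grasp_force: 62.4
time_s: 41.72
eef_pos: [0.6716, 0.1266, 0.0526]
eef_rot: [0.0, 0.728, 0.686, 0.0]
wrist_force: [0.2, -0.6, -1.0]
opening: 0.558
grasp_force: 62.4
time_s: 42.22
eef_pos: [0.6713, 0.1226, 0.0525]
eef_rot: [0.0, 0.728, 0.686, 0.0]
wrist_force: [-0.2, 0.0, -1.0]
opening: 0.559
grasp_force: 62.4
time_s: 42.72
eef_pos: [0.6724, 0.1226, 0.0525]
eef_rot: [-0.0, 0.728, 0.686, -0.0]
wrist_force: [-0.4, -0.7, -1.7]
opening: 0.556
grasp_force: 62.4
```

```bash
python3 -m handwheel '[[[-0.005,0,0,0],[-0.01,0,0,0],[-0.01,0,0,0],[-0.01,0,0,0]]]'
python3 -m handwheel '[[[0,0.003,0.003,0],[0,0.006,0.006,0],[0,0.006,0.006,0],[0,0.006,0.006,0]]]'
python3 -m handwheel '[[[-0.005,0,0,0],[-0.01,0,0,0],[-0.01,0,0,0],[-0.01,0,0,0]]]'
```

```text
time_s: 43.22
eef_pos: [0.6723, 0.1205, 0.0525]
eef_rot: [-0.0, 0.728, 0.686, 0.0]
wrist_force: [-0.2, -0.9, -1.6]
opening: 0.557
grasp_force: 62.4
time_s: 43.72
eef_pos: [0.6731, 0.1205, 0.0511]
eef_rot: [-0.0, 0.728, 0.686, -0.0]
wrist_force: [-3.7, -0.4, 0.5]
opening: 0.561
grasp_force: 62.6
time_s: 44.22
eef_pos: [0.673, 0.1189, 0.0511]
eef_rot: [-0.0, 0.728, 0.686, -0.0]
wrist_force: [-3.5, 3.0, 0.7]
opening: 0.562
grasp_force: 62.6
```

```bash
python3 -m handwheel '[[[0,0,0,0],[0,0,0,0],[0,0,0,0]]]' 60
python3 -m handwheel '[[[0,0,-0.1,0],[0,0,-0.4,0],[0,0,-0.75,0],[0,0,-0.75,0],[0,0,-0.75,0]]]'
python3 -c "
from h import *
plan((500,-80,190,100),(410.5,-282,100,112))"
```

```text
time_s: 44.6
eef_pos: [0.674, 0.118, 0.0517]
eef_rot: [0.001, 0.728, 0.686, 0.0]
wrist_force: [0.6, -0.3, 0.1]
opening: 0.705
grasp_force: 0.0
time_s: 45.22
eef_pos: [0.6741, 0.1184, 0.2034]
eef_rot: [0.001, 0.728, 0.686, 0.001]
wrist_force: [-0.4, -0.2, -1.4]
opening: 0.703
grasp_force: 0.0
at [674.1 118.4 203.4] 86.6
[-0.521, -0.405, 0.033, np.float64(-0.156)] x 4
[-0.413, -0.515, 0.033, np.float64(0.0)] x 4
[-0.458, -0.308, 0.225, np.float64(-0.14)] x 4
[-0.384, -0.397, 0.225, np.float64(0.0)] x 4
```

```bash
python3 -m handwheel '[[[-0.25,-0.2,0.03,-0.08],[-0.521,-0.405,0.03,-0.156],[-0.521,-0.405,0.03,-0.156],[-0.521,-0.405,0.03,-0.156],[-0.521,-0.405,0.03,-0.156]]]' 68
python3 -m handwheel '[[[-0.413,-0.515,0.03,0],[-0.413,-0.515,0.03,0],[-0.413,-0.515,0.03,0],[-0.413,-0.515,0.03,0]]]'
python3 -m handwheel '[[[-0.2,-0.15,0.1,-0.07],[-0.458,-0.308,0.225,-0.14],[-0.458,-0.308,0.225,-0.14],[-0.458,-0.308,0.225,-0.14],[-0.458,-0.308,0.225,-0.14]]]'
python3 - <<'E'
from h import *
for n in ('scene','top'):
    c=snap(n,n+'3.png'); 
    P=cloud(c); H=cv2.cvtColor(c['color'],cv2.COLOR_RGB2HSV).astype(int); z=P[...,2]; x=P[...,0];y=P[...,1]
    m=(z>.005)&(z<.016)&(x>.3)&(x<.8)&(abs(y)<.6)&(H[...,1]>90)&((H[...,0]<5)|(H[...,0]>175))
    N,l,s,ce=cv2.connectedComponentsWithStats(m.astype(np.uint8))
    if N>1: k=1+np.argmax(s[1:,4]); print(n,rect(P[l==k]),s[k,4])
    m=(z>.075)&(z<.085)&(abs(x-.673)<.03)&(abs(y-.12)<.045)&(H[...,1]>100); print('stack',rect(P[m]) if m.sum()>20 else m.sum(),m.sum())
plan((410.5,-282,60,112))
E
```

```text
time_s: 45.85
eef_pos: [0.5869, 0.02, 0.1949]
eef_rot: [-0.0, 0.643, 0.766, 0.0]
wrist_force: [1.1, -0.4, -0.5]
opening: 0.794
grasp_force: 0.0
time_s: 46.35
eef_pos: [0.5, -0.0798, 0.1896]
eef_rot: [0.0, 0.643, 0.766, 0.0]
wrist_force: [0.8, 0.2, 1.0]
opening: 0.797
grasp_force: 0.0
time_s: 46.98
eef_pos: [0.4558, -0.1797, 0.1449]
eef_rot: [0.001, 0.558, 0.83, 0.0]
wrist_force: [0.2, -0.3, -0.1]
opening: 0.796
grasp_force: 0.0
scene (array([ 412.3, -281.9]), 82.7, 51.8, -67.2, np.float64(9.0)) 380
stack (array([674.6, 117.6]), 84.0, 52.1, 87.2, np.float64(77.9)) 632
stack (array([672.5, 119.4]), 82.4, 51.8, 86.4, np.float64(78.9)) 880
at [ 455.5 -179.8  144.9] 112.1
[-0.388, -0.401, 0.424, np.float64(0.002)] x 4
```

```bash
python3 -m handwheel '[[[-0.2,-0.2,0.2,0],[-0.388,-0.4,0.42,0],[-0.388,-0.4,0.42,0],[-0.388,-0.4,0.42,0],[-0.388,-0.4,0.42,0],[-0.388,-0.4,0.42,0]]]'
python3 -c "
from h import *
plan((410,-281.7,-8,111.5))"
```

```text
time_s: 47.82
eef_pos: [0.4106, -0.2824, 0.0615]
eef_rot: [0.001, 0.558, 0.83, -0.0]
wrist_force: [0.1, 0.3, 0.2]
opening: 0.793
grasp_force: 0.0
at [ 410.6 -282.4   61.5] 112.1
[0.004, -0.002, 0.347, np.float64(0.007)] x 3
```

```bash
python3 -m handwheel '[[[0,0,0.2,0.007],[0,0,0.35,0.007],[0,0,0.35,0.007],[0,0,0.35,0.007]]]'
python3 -m handwheel '[[[0,0,0.025,0],[0,0,0.05,0],[0,0,0.05,0],[0,0,0.05,0]]]'
python3 -m handwheel '[[[0,0,0,0],[0,0,0,0],[0,0,0,0],[0,0,0,0],[0,0,0,0]]]' 0
python3 -m handwheel '[[[0,0,-0.1,0],[0,0,-0.4,0],[0,0,-0.7,0],[0,0,-0.95,0],[0,0,-0.95,0],[0,0,-0.95,0]]]'
python3 -c "
from h import *
plan((530,-50,195,98),(669.5,125,185,86.6))"
```

```text
time_s: 48.32
eef_pos: [0.4104, -0.2832, -0.0084]
eef_rot: [0.001, 0.563, 0.826, -0.0]
wrist_force: [0.9, -0.8, 0.5]
opening: 0.794
grasp_force: 0.0
time_s: 48.82
eef_pos: [0.4094, -0.2829, -0.0196]
eef_rot: [0.0, 0.563, 0.826, -0.0]
wrist_force: [0.1, 0.3, -0.0]
opening: 0.793
grasp_force: 0.0
time_s: 49.45
eef_pos: [0.4097, -0.2831, -0.0191]
eef_rot: [0.0, 0.563, 0.826, -0.0]
wrist_force: [-1.4, 0.1, 5.5]
opening: 0.562
grasp_force: 62.3
time_s: 50.2
eef_pos: [0.4089, -0.2823, 0.1695]
eef_rot: [-0.001, 0.563, 0.826, 0.0]
wrist_force: [0.8, 0.8, -2.2]
opening: 0.562
grasp_force: 62.6
at [ 408.9 -282.3  169.5] 111.4
[0.43, 0.494, -0.064, np.float64(0.156)] x 4
[0.533, 0.381, -0.064, np.float64(0.0)] x 4
[0.385, 0.406, 0.025, np.float64(0.133)] x 4
[0.457, 0.322, 0.025, np.float64(0.0)] x 4
```

```bash
python3 -m handwheel '[[[0.2,0.25,-0.03,0.07],[0.43,0.494,-0.064,0.156],[0.43,0.494,-0.064,0.156],[0.43,0.494,-0.064,0.156],[0.43,0.494,-0.064,0.156]]]'
python3 -m handwheel '[[[0.25,0.18,-0.03,0],[0.533,0.381,-0.064,0],[0.533,0.381,-0.064,0],[0.533,0.381,-0.064,0],[0.533,0.381,-0.064,0]]]'
python3 -m handwheel '[[[0.2,0.2,0.01,0.06],[0.385,0.406,0.025,0.133],[0.385,0.406,0.025,0.133],[0.385,0.406,0.025,0.133],[0.385,0.406,0.025,0.133]]]'
python3 -m handwheel '[[[0.2,0.16,0.01,0],[0.457,0.322,0.025,0],[0.457,0.322,0.025,0],[0.457,0.322,0.025,0],[0.457,0.322,0.025,0],[0.457,0.322,0.025,0]]]'
python3 -c "
from h import *
plan((669.5,126,68,86.6))"
```

```text
time_s: 50.82
eef_pos: [0.4691, -0.1675, 0.182]
eef_rot: [-0.001, 0.656, 0.755, -0.0]
wrist_force: [0.6, -0.8, -0.6]
opening: 0.562
grasp_force: 62.6
time_s: 51.45
eef_pos: [0.5299, -0.0521, 0.1954]
eef_rot: [-0.0, 0.657, 0.754, -0.0]
wrist_force: [0.5, 0.2, -1.3]
opening: 0.561
grasp_force: 62.7
time_s: 52.08
eef_pos: [0.5997, 0.0355, 0.1909]
eef_rot: [0.0, 0.728, 0.685, -0.0]
wrist_force: [-0.3, 0.8, -0.1]
opening: 0.568
grasp_force: 62.8
time_s: 52.82
eef_pos: [0.6698, 0.1233, 0.1866]
eef_rot: [0.0, 0.728, 0.685, 0.0]
wrist_force: [0.5, -0.1, -1.2]
opening: 0.564
grasp_force: 62.8
at [669.8 123.3 186.6] 86.5
[0.013, -0.002, 0.593, np.float64(-0.001)] x 4
```

```bash
python3 -m handwheel '[[[0.013,-0.004,0.2,0],[0.013,-0.004,0.4,0],[0.013,-0.004,0.59,0],[0.013,-0.004,0.59,0],[0.013,-0.004,0.59,0],[0.013,-0.004,0.59,0]]]'
python3 -m handwheel '[[[0,0,0.02,0],[0,0,0.035,0],[0,0.015,0.035,0],[0,0.015,0.035,0],[0,0.015,0.035,0]]]'
python3 -m handwheel '[[[-0.01,0,0,0],[-0.03,0,0,0],[-0.03,0,0,0],[-0.03,0,0,0]]]'
python3 -m handwheel '[[[0,0.003,0,0],[0,0.006,0,0],[0,0.006,0,0],[0,0.006,0,0]]]'
```

```text
time_s: 53.58
eef_pos: [0.6712, 0.1271, 0.0708]
eef_rot: [0.001, 0.728, 0.686, 0.002]
wrist_force: [-0.8, 0.1, -1.3]
opening: 0.561
grasp_force: 62.8
time_s: 54.2
eef_pos: [0.6724, 0.127, 0.0609]
eef_rot: [0.0, 0.728, 0.686, 0.0]
wrist_force: [-0.3, 0.5, -0.9]
opening: 0.565
grasp_force: 62.8
time_s: 54.7
eef_pos: [0.6719, 0.1209, 0.0609]
eef_rot: [-0.0, 0.728, 0.686, 0.0]
wrist_force: [0.1, 0.6, -0.8]
opening: 0.564
grasp_force: 62.8
time_s: 55.2
eef_pos: [0.673, 0.121, 0.0609]
eef_rot: [-0.0, 0.728, 0.686, -0.0]
wrist_force: [-0.9, 0.5, 0.1]
opening: 0.561
grasp_force: 62.8
```

```bash
python3 -m handwheel '[[[-0.003,0.002,0.003,0],[-0.006,0.004,0.005,0],[-0.006,0.004,0.005,0],[-0.006,0.004,0.005,0]]]'
python3 -m handwheel '[[[-0.003,0,0,0],[-0.006,0,0,0],[-0.006,0,0,0],[-0.006,0,0,0]]]'
```

```text
time_s: 55.7
eef_pos: [0.6731, 0.1204, 0.06]
eef_rot: [-0.001, 0.728, 0.686, -0.0]
wrist_force: [-4.7, 2.6, 1.9]
opening: 0.565
grasp_force: 63.2
time_s: 56.2
eef_pos: [0.673, 0.1199, 0.0599]
eef_rot: [-0.001, 0.728, 0.686, 0.0]
wrist_force: [-4.0, 4.7, 1.6]
opening: 0.562
grasp_force: 63.1
```

```bash
python3 -m handwheel '[[[0,0,0,0],[0,0,0,0],[0,0,0,0]]]' 60
python3 -m handwheel '[[[0,0,-0.1,0],[0,0,-0.4,0],[0,0,-0.6,0],[0,0,-0.6,0],[0,0,-0.6,0]]]'
python3 -c "
from h import *
plan((552,0,190,86.6))"
```

```text
time_s: 56.58
eef_pos: [0.6742, 0.1181, 0.0601]
eef_rot: [0.0, 0.728, 0.686, 0.0]
wrist_force: [0.5, 0.5, 0.0]
opening: 0.705
grasp_force: 0.0
time_s: 57.2
eef_pos: [0.6737, 0.1184, 0.1805]
eef_rot: [0.0, 0.728, 0.686, 0.0]
wrist_force: [-0.2, -0.4, -0.7]
opening: 0.7
grasp_force: 0.0
at [673.7 118.4 180.5] 86.6
[-0.627, -0.572, -0.048, np.float64(-0.0)] x 5
```

```bash
python3 -m handwheel '[[[-0.3,-0.28,-0.04,0],[-0.627,-0.572,-0.05,0],[-0.627,-0.572,-0.05,0],[-0.627,-0.572,-0.05,0],[-0.627,-0.572,-0.05,0]]]' 0
python3 - <<'E'
from h import *
im=[]
for n in ('scene','top'):
    c=snap(n,n+'4.png')
    P=cloud(c); H=cv2.cvtColor(c['color'],cv2.COLOR_RGB2HSV).astype(int); z=P[...,2]; x=P[...,0];y=P[...,1]
    m=(z>.083)&(z<.096)&(abs(x-.673)<.04)&(abs(y-.12)<.05)&(H[...,1]>100)&((H[...,0]<8)|(H[...,0]>172)); print('stack',rect(P[m]) if m.sum()>20 else m.sum(),m.sum())
    for a,b,nm in ((.09,.11,'w')):pass
    m=(z>.04)&(z<.055)&(abs(x-.431)<.05)&(abs(y-.12)<.05); print('fin',rect(P[m]) if m.sum()>20 else m.sum(),m.sum())
    m=(z>.016)&(z<.03)&(abs(x-.431)<.05)&(abs(y-.12)<.05); print('base',rect(P[m]) if m.sum()>20 else m.sum(),m.sum())
    r={'scene':(200,260,290,380),'top':(150,210,170,260)}[n]
    im.append(cv2.resize(cv2.imread(f'pics/{n}4.png')[r[0]:r[1],r[2]:r[3]],(540,360),interpolation=cv2.INTER_CUBIC)[:, :400])
cv2.imwrite('pics/c5.png',np.hstack(im))
E
```

```text
time_s: 57.82
eef_pos: [0.5521, 0.0003, 0.1892]
eef_rot: [-0.001, 0.728, 0.686, -0.0]
wrist_force: [0.3, 0.4, 0.4]
opening: 0.003
grasp_force: 0.0
stack (array([675.1, 119.1]), 82.9, 52.8, 87.5, np.float64(87.9)) 690Traceback (most recent call last):
  File "<stdin>", line 7, in <module>
TypeError: cannot unpack non-iterable float object
```

```bash
python3 - <<'E'
from h import *
im=[]
for n in ('scene','top'):
    c=snap(n,n+'4.png')
    P=cloud(c); H=cv2.cvtColor(c['color'],cv2.COLOR_RGB2HSV).astype(int); z=P[...,2]; x=P[...,0];y=P[...,1]
    m=(z>.083)&(z<.096)&(abs(x-.673)<.04)&(abs(y-.12)<.05)&(H[...,1]>100)&((H[...,0]<8)|(H[...,0]>172)); print('stack',rect(P[m]) if m.sum()>20 else m.sum(),m.sum())
    m=(z>.04)&(z<.055)&(abs(x-.431)<.05)&(abs(y-.12)<.05); print('fin',rect(P[m]) if m.sum()>20 else m.sum(),m.sum())
    m=(z>.016)&(z<.03)&(abs(x-.431)<.05)&(abs(y-.12)<.05); print('base',rect(P[m]) if m.sum()>20 else m.sum(),m.sum())
    r={'scene':(200,260,290,380),'top':(150,210,170,260)}[n]
    im.append(cv2.resize(cv2.imread(f'pics/{n}4.png')[r[0]:r[1],r[2]:r[3]],(540,360),interpolation=cv2.INTER_CUBIC)[:, :400])
cv2.imwrite('pics/c5.png',np.hstack(im))
plan((552,120,130,-3.4))
E
```

```text
stack (array([674.7, 119.1]), 82.8, 53.0, 87.1, np.float64(87.9)) 689
fin (array([435.1, 119.8]), 46.2, 11.0, -1.6, np.float64(44.7)) 63
base (array([433.7, 119.4]), 62.6, 35.9, -4.9, np.float64(19.3)) 160
stack (array([674.7, 152.7]), 52.4, 19.7, -7.1, np.float64(88.9)) 183
fin (array([431.2, 121.7]), 44.3, 11.2, -0.4, np.float64(45.8)) 120
base (array([431.3, 121.6]), 60.5, 34.2, -2.5, np.float64(20.1)) 298
at [552.6   0.9 189.4] 86.7
[0.594, -0.038, 0.297, np.float64(0.989)] x 10
```

View pics/c5.png

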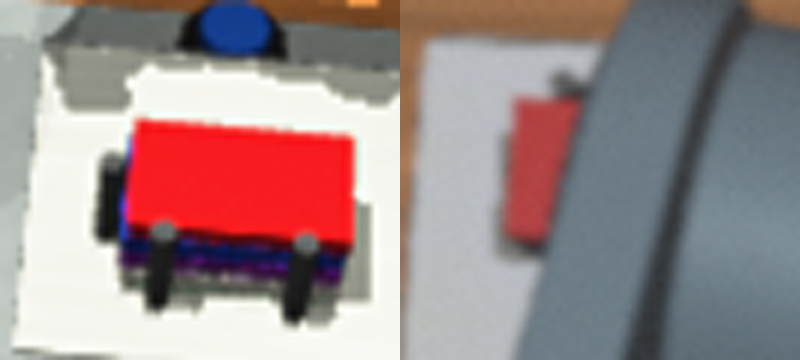

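The stack stands against the pins, with red on top at (240,185) and plate edges within about 1 mm. I'll tap the +y end to square it fully.

```bash
python3 -c "
from h import *
plan((676,193,150,86.6),(676,193,38,86.6))"
```

```text
at [552.6   0.9 189.4] 86.7
[0.497, 0.28, 0.099, np.float64(0.001)] x 4
[0.498, 0.28, 0.099, np.float64(0.0)] x 4
[0.0, 0.0, 0.56, np.float64(-0.0)] x 4
```

```bash
python3 -m handwheel '[[[0.5,0.28,0,0],[0.5,0.28,0.05,0],[0.5,0.28,0.1,0],[0.5,0.28,0.1,0],[0.5,0.28,0.1,0]]]'
python3 -m handwheel '[[[0.5,0.28,0,0],[0.5,0.28,0.05,0],[0.5,0.28,0.1,0],[0.5,0.28,0.1,0],[0.5,0.28,0.1,0],[0.5,0.28,0.1,0]]]'
python3 -m handwheel '[[[0,0,0.3,0],[0,0,0.56,0],[0,0,0.56,0],[0,0,0.56,0],[0,0,0.56,0]]]'
python3 -m handwheel '[[[-0.04,0,0,0],[-0.08,0,0,0],[-0.08,0,0,0],[-0.08,0,0,0]]]'
```

```text
time_s: 58.6
eef_pos: [0.6138, 0.096, 0.1699]
eef_rot: [-0.0, 0.728, 0.686, -0.0]
wrist_force: [0.6, 0.8, 0.7]
opening: -0.002
grasp_force: 0.0
time_s: 59.35
eef_pos: [0.6761, 0.192, 0.1511]
eef_rot: [0.0, 0.728, 0.685, 0.001]
wrist_force: [0.5, -0.2, -0.4]
opening: -0.001
grasp_force: 0.0
time_s: 59.98
eef_pos: [0.6785, 0.1933, 0.0419]
eef_rot: [0.002, 0.728, 0.686, 0.002]
wrist_force: [-0.1, 0.2, 0.7]
opening: -0.002
grasp_force: 0.0
time_s: 60.48
eef_pos: [0.6748, 0.1769, 0.0379]
eef_rot: [-0.0, 0.728, 0.686, -0.0]
wrist_force: [-1.2, -0.2, -0.3]
opening: 0.003
grasp_force: 0.0
```

```bash
python3 -m handwheel '[[[-0.01,0,0,0],[-0.015,0,0,0],[-0.015,0,0,0]]]'
python3 -m handwheel '[[[-0.005,0,0,0],[-0.01,0,0,0],[-0.01,0,0,0]]]'
python3 -m handwheel '[[[-0.005,0,0,0],[-0.01,0,0,0],[-0.01,0,0,0]]]'
```

```text
time_s: 60.85
eef_pos: [0.6747, 0.1741, 0.0378]
eef_rot: [-0.0, 0.728, 0.686, -0.0]
wrist_force: [-0.1, -0.3, -0.2]
opening: 0.002
grasp_force: 0.0
time_s: 61.22
eef_pos: [0.6746, 0.172, 0.0379]
eef_rot: [-0.0, 0.728, 0.686, -0.0]
wrist_force: [0.2, -0.2, -0.7]
opening: -0.0
grasp_force: 0.0
time_s: 61.6
eef_pos: [0.6745, 0.1706, 0.038]
eef_rot: [-0.0, 0.728, 0.686, 0.0]
wrist_force: [0.3, 2.6, 0.4]
opening: -0.0
grasp_force: 1.2
```

```bash
python3 -m handwheel '[[[-0.004,0,0,0],[-0.007,0,0,0],[-0.007,0,0,0]]]'
python3 -m handwheel '[[[-0.004,0,0,0],[-0.005,0,0,0],[-0.005,0,0,0]]]'
```

```text
time_s: 61.98
eef_pos: [0.6744, 0.1703, 0.038]
eef_rot: [-0.001, 0.728, 0.686, 0.001]
wrist_force: [1.3, 7.1, -0.3]
opening: 0.003
grasp_force: 3.2
time_s: 62.35
eef_pos: [0.6744, 0.1703, 0.0381]
eef_rot: [-0.001, 0.728, 0.686, 0.001]
wrist_force: [1.7, 10.0, -0.3]
opening: -0.001
grasp_force: 4.8
```

```bash
python3 -m handwheel '[[[0.1,0,0,0],[0.1,0,0,0],[0.1,0,-0.3,0],[0.1,0,-0.56,0],[0.1,0,-0.56,0],[0.1,0,-0.56,0]]]'
python3 -c "
from h import *
plan((552,126.8,150,86.6),(552,126.8,24,86.6))"
```

```text
time_s: 63.1
eef_pos: [0.6753, 0.1872, 0.1496]
eef_rot: [0.0, 0.728, 0.686, -0.0]
wrist_force: [-0.4, -0.3, -0.7]
opening: -0.0
grasp_force: 0.0
at [675.3 187.2 149.6] 86.6
[-0.338, -0.597, -0.002, np.float64(-0.0)] x 4
[0.0, 0.0, 0.63, np.float64(-0.0)] x 4
```

```bash
python3 -m handwheel '[[[-0.338,-0.597,0,0],[-0.338,-0.597,0,0],[-0.338,-0.597,0,0],[-0.338,-0.597,0,0],[-0.338,-0.597,0,0],[-0.338,-0.597,0,0]]]'
python3 -m handwheel '[[[0,0,0.3,0],[0,0,0.6,0],[0,0,0.61,0],[0,0,0.61,0],[0,0,0.61,0]]]'
python3 - <<'E'
from h import *
c=snap('scene','scene5.png')
P=cloud(c); H=cv2.cvtColor(c['color'],cv2.COLOR_RGB2HSV).astype(int); z=P[...,2]; x=P[...,0];y=P[...,1]
g=(z>.05)&(z<.096)&(abs(x-.673)<.04)&(abs(y-.12)<.05)&(H[...,1]>100)
print('top',rect(P[g&(z>.083)]))
r=(200,260,290,380); cv2.imwrite('pics/c6.png',cv2.resize(cv2.imread('pics/scene5.png')[r[0]:r[1],r[2]:r[3]],(720,480),interpolation=cv2.INTER_CUBIC))
plan((552,126.8,9,86.6))
E
```

```text
time_s: 63.85
eef_pos: [0.5535, 0.1276, 0.1499]
eef_rot: [0.0, 0.728, 0.686, 0.0]
wrist_force: [0.7, 0.5, -1.0]
opening: 0.002
grasp_force: 0.0
time_s: 64.47
eef_pos: [0.5551, 0.1275, 0.0311]
eef_rot: [0.002, 0.728, 0.686, 0.002]
wrist_force: [0.4, -0.3, -0.5]
opening: -0.001
grasp_force: 0.0
top (array([675. , 116.6]), 83.1, 56.1, 86.9, np.float64(87.8))
at [554.8 127.5  30.9] 86.6
[-0.004, -0.014, 0.11, np.float64(0.0)] x 2
```

View pics/c6.png

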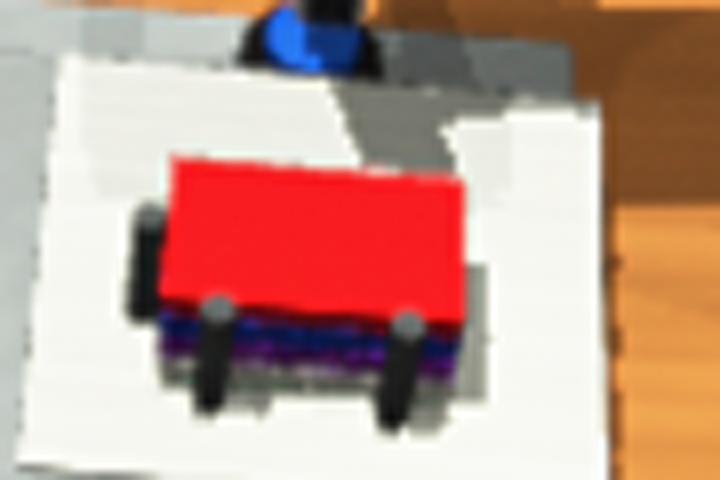

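After the tap, all plate edges line up and the stack meets the end pin at (150,260) and both back pins. Now I press the button, with the finger above it at (335,20).

```bash
python3 -m handwheel '[[[-0.003,-0.008,0.06,0],[-0.003,-0.008,0.09,0],[-0.003,-0.008,0.105,0],[-0.003,-0.008,0.105,0],[-0.003,-0.008,0.105,0]]]'
python3 -m handwheel '[[[0,0,0.005,0],[0,0,0.01,0],[0,0,0.01,0],[0,0,0.01,0]]]'
```

```text
time_s: 65.15
eef_pos: [0.5513, 0.1268, 0.0092]
eef_rot: [0.0, 0.728, 0.686, 0.0]
wrist_force: [-7.4, -0.7, 21.5]
opening: 0.002
grasp_force: 10.6
time_s: 65.65
eef_pos: [0.5515, 0.1268, 0.0089]
eef_rot: [0.0, 0.728, 0.686, 0.0]
wrist_force: [-12.7, -1.6, 36.8]
opening: 0.001
grasp_force: 18.1
```

```bash
python3 -m handwheel '[[[0,0,-0.05,0],[0,0,-0.3,0],[0,0,-0.55,0],[0,0,-0.55,0],[0,0,-0.55,0]]]' 34
python3 - <<'E'
from h import *
for n in ('scene','top'):
    c=snap(n,n+'6.png'); P=cloud(c); z=P[...,2]; x=P[...,0];y=P[...,1]
    for a,b in ((.038,.052),(.015,.025)):
        m=(z>a)&(z<b)&(abs(x-.431)<.06)&(abs(y-.12)<.09); print(n,rect(P[m]) if m.sum()>20 else m.sum(),m.sum())
plan((431.2,120.3,90,-3.4))
E
```

```text
time_s: 66.28
eef_pos: [0.55, 0.1268, 0.1141]
eef_rot: [-0.0, 0.728, 0.686, -0.0]
wrist_force: [0.3, -0.1, -0.4]
opening: 0.398
grasp_force: 0.0
scene (array([436.5, 119.8]), 47.0, 11.1, -1.3, np.float64(43.7)) 65
scene (array([434. , 116.5]), 63.1, 27.4, -1.0, np.float64(18.8)) 115
top (array([431.2, 120.7]), 44.3, 9.2, -0.2, np.float64(45.4)) 103
top (array([431.1, 116.3]), 60.7, 24.6, -0.0, np.float64(20.2)) 193
at [549.2 126.8 113. ] 86.6
[-0.067, -0.587, 0.115, np.float64(0.989)] x 10
```

```bash
python3 -m handwheel '[[[-0.03,-0.29,0,0.2],[-0.067,-0.587,0,0.5],[-0.067,-0.587,0,0.989],[-0.067,-0.587,0,0.989],[-0.067,-0.587,0.05,0.989],[-0.067,-0.587,0.1,0.989],[-0.067,-0.587,0.1,0.989],[-0.067,-0.587,0.1,0.989],[-0.067,-0.587,0.1,0.989],[-0.067,-0.587,0.1,0.989]]]'
python3 -m handwheel '[[[0,0,0,0.058],[0,0,0,0.058],[0,0,0,0.058]]]'
python3 -c "
from h import *
plan((431.2,120.3,6,-3.2))"
```

```text
time_s: 67.62
eef_pos: [0.4321, 0.1204, 0.0942]
eef_rot: [-0.0, 1.0, 0.016, -0.001]
wrist_force: [-0.7, -0.0, 0.7]
opening: 0.394
grasp_force: 0.0
time_s: 68.0
eef_pos: [0.4326, 0.1204, 0.0948]
eef_rot: [-0.0, 1.0, -0.028, -0.0]
wrist_force: [0.4, -0.8, 0.8]
opening: 0.401
grasp_force: 0.0
at [432.6 120.4  94.8] -3.2
[-0.007, 0.001, 0.444, np.float64(-0.001)] x 3
```

```bash
python3 -m handwheel '[[[-0.005,0,0.2,0],[-0.005,0,0.38,0],[-0.005,0,0.44,0],[-0.005,0,0.44,0],[-0.005,0,0.44,0]]]'
python3 -m handwheel '[[[0,0,0,0],[0,0,0,0],[0,0,0,0],[0,0,0,0],[0,0,0,0]]]' 0
python3 -m handwheel '[[[0,0,-0.1,0],[0,0,-0.4,0],[0,0,-0.8,0],[0,0,-0.8,0],[0,0,-0.8,0]]]'
python3 -c "
from h import *
plan((672.5,119.3,165,-3.4),(672.5,119.3,54,-3.4))"
```

```text
time_s: 68.62
eef_pos: [0.4329, 0.1205, 0.0081]
eef_rot: [-0.0, 1.0, -0.029, 0.001]
wrist_force: [0.5, 0.0, -0.3]
opening: 0.398
grasp_force: 0.0
time_s: 69.25
eef_pos: [0.4328, 0.1204, 0.008]
eef_rot: [0.0, 1.0, -0.03, 0.001]
wrist_force: [-1.8, -1.0, 7.1]
opening: 0.126
grasp_force: 62.2
time_s: 69.88
eef_pos: [0.4324, 0.1206, 0.1682]
eef_rot: [-0.0, 1.0, -0.03, 0.002]
wrist_force: [0.1, 1.0, -3.9]
opening: 0.126
grasp_force: 61.0
at [432.4 120.6 168.2] -3.4
[0.599, -0.032, 0.008, np.float64(0.0)] x 4
[0.599, -0.032, 0.008, np.float64(0.0)] x 4
[0.0, -0.0, 0.555, np.float64(-0.0)] x 4
```

```bash
python3 -c "
from h import *
plan((666.5,119.8,165,-3.4))"
python3 -m handwheel '[[[0.3,-0.017,0,0],[0.584,-0.033,0,0],[0.584,-0.033,0,0],[0.584,-0.033,0,0],[0.584,-0.033,0,0]]]'
python3 -m handwheel '[[[0.3,-0.017,0,0],[0.584,-0.033,0,0],[0.584,-0.033,0,0],[0.584,-0.033,0,0],[0.584,-0.033,0,0],[0.584,-0.033,0,0]]]'
python3 -m handwheel '[[[0,0,0.15,0],[0,0,0.29,0],[0,0,0.29,0],[0,0,0.29,0],[0,0,0.29,0]]]'
```

```text
at [432.4 120.6 168.2] -3.4
[0.584, -0.033, 0.008, np.float64(0.0)] x 4
[0.584, -0.033, 0.008, np.float64(0.0)] x 4
time_s: 70.5
eef_pos: [0.547, 0.1203, 0.166]
eef_rot: [0.0, 1.0, -0.029, -0.001]
wrist_force: [-0.3, 0.4, -3.4]
opening: 0.124
grasp_force: 60.9
time_s: 71.25
eef_pos: [0.665, 0.1201, 0.1679]
eef_rot: [-0.0, 1.0, -0.029, 0.001]
wrist_force: [-0.6, 0.1, -3.0]
opening: 0.122
grasp_force: 60.8
time_s: 71.88
eef_pos: [0.6669, 0.1199, 0.1111]
eef_rot: [-0.0, 1.0, -0.03, 0.002]
wrist_force: [-0.0, -0.6, -3.2]
opening: 0.127
grasp_force: 60.8
```

Grip is steady. I lower to contact in small steps.

```bash
python3 -m handwheel '[[[0,0,0.03,0],[0,0,0.05,0],[0,0,0.05,0],[0,0,0.05,0]]]'
python3 -m handwheel '[[[0,0,0.01,0],[0,0,0.015,0],[0,0,0.015,0]]]'
python3 -m handwheel '[[[0,0,0.004,0],[0,0,0.005,0],[0,0,0.005,0]]]'
```

```text
time_s: 72.38
eef_pos: [0.6656, 0.1198, 0.0988]
eef_rot: [-0.0, 1.0, -0.03, -0.0]
wrist_force: [0.3, 0.1, -4.0]
opening: 0.124
grasp_force: 60.8
time_s: 72.75
eef_pos: [0.666, 0.1198, 0.097]
eef_rot: [0.0, 1.0, -0.03, 0.0]
wrist_force: [-4.1, -2.1, 4.7]
opening: 0.121
grasp_force: 62.1
time_s: 73.12
eef_pos: [0.6661, 0.1197, 0.097]
eef_rot: [0.0, 1.0, -0.03, 0.001]
wrist_force: [-6.8, -1.8, 11.0]
opening: 0.125
grasp_force: 63.0
```

```bash
python3 -m handwheel '[[[0,0,-0.005,0],[0,0,-0.006,0],[0,0,-0.006,0]]]'
python3 -m handwheel '[[[0,0,0,0],[0,0,0,0],[0,0,0,0]]]' 34
python3 -m handwheel '[[[0,0,-0.1,0],[0,0,-0.3,0],[0,0,-0.6,0],[0,0,-0.6,0],[0,0,-0.6,0]]]'
python3 -m handwheel '[[[-0.9,-0.1,0,0],[-0.9,-0.1,0,0],[-0.9,-0.1,0,0],[-0.9,-0.1,0,0],[-0.9,-0.1,0,0]]]'
python3 - <<'E'
from h import *
for n in ('scene','top'):
    c=snap(n,n+'7.png'); P=cloud(c); z=P[...,2]; x=P[...,0];y=P[...,1]
    H=cv2.cvtColor(c['color'],cv2.COLOR_RGB2HSV).astype(int)
    b=(abs(x-.673)<.06)&(abs(y-.12)<.06); g=b&(H[...,0]>12)&(H[...,0]<38)&(H[...,1]>60)
    for m in (g&(z>.125)&(z<.145),g&(z>.1)&(z<.116)): print(n,rect(P[m]) if m.sum()>20 else m.sum(),m.sum())
    m=b&(z>.083)&(z<.096)&(H[...,1]>100)&((H[...,0]<8)|(H[...,0]>172)); print('red',rect(P[m]) if m.sum()>20 else m.sum())
r=(190,260,285,390); cv2.imwrite('pics/c7.png',cv2.resize(cv2.imread('pics/scene7.png')[r[0]:r[1],r[2]:r[3]],(780,520),interpolation=cv2.INTER_CUBIC))
E
```

```text
time_s: 73.5
eef_pos: [0.666, 0.1198, 0.0971]
eef_rot: [0.0, 1.0, -0.03, 0.0]
wrist_force: [-4.5, -1.0, 7.5]
opening: 0.125
grasp_force: 62.3
time_s: 73.88
eef_pos: [0.6657, 0.1199, 0.0958]
eef_rot: [-0.0, 1.0, -0.03, -0.0]
wrist_force: [0.0, 0.1, 0.2]
opening: 0.398
grasp_force: 0.0
time_s: 74.5
eef_pos: [0.666, 0.1199, 0.2176]
eef_rot: [-0.0, 1.0, -0.03, 0.001]
wrist_force: [-0.5, 0.4, -0.8]
opening: 0.398
grasp_force: 0.0
time_s: 75.12
eef_pos: [0.4873, 0.1504, 0.2159]
eef_rot: [0.0, 1.0, -0.029, -0.0]
wrist_force: [0.9, -0.3, -0.4]
opening: 0.394
grasp_force: 0.0
scene (array([668.4, 119.5]), 46.6, 11.2, -1.7, np.float64(133.3)) 106
scene (array([668., 120.]), 62.2, 36.0, -3.3, np.float64(107.7)) 280
red (array([675. , 116.8]), 83.5, 53.9, 87.4, np.float64(87.8))
top (array([665. , 122.3]), 46.6, 12.6, -2.7, np.float64(134.9)) 150
top (array([664.6, 121.8]), 59.9, 36.0, -4.2, np.float64(108.8)) 344
red (array([672.7, 118.9]), 83.8, 52.3, 86.6, np.float64(88.8))
```

View pics/c7.png

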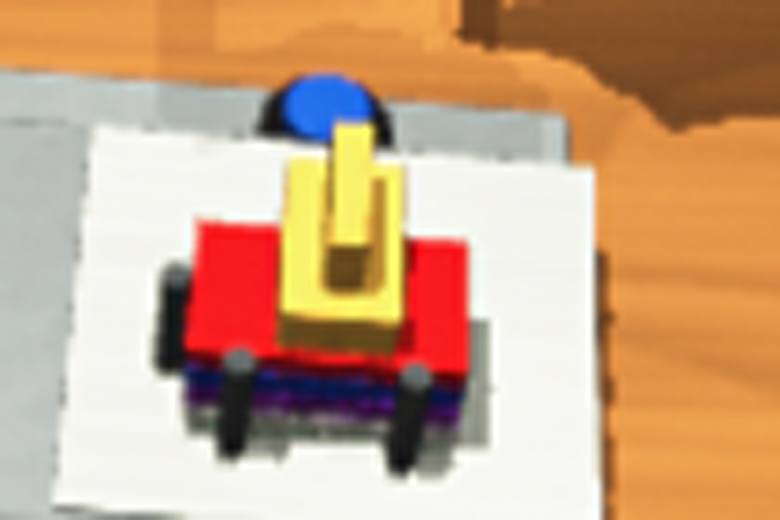

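The weight stands upright on the middle of the square stack at (345,240). The button is up and the robot is clear, so I hand in.

```bash
python3 -c "
from bench import ctrl
print(ctrl.hand_in())"
```

```text
the job is handed in; nothing more can be done
None
```

I zeroed the empty bay, squared all four plates (silver, violet, blue, red) on the green pad, pressed the same button again to record them, set the brass weight back on the middle of the stack, and handed the job in; the hand-in gave no verdict.

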